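# Heft the look-alike tins and pack them heaviest first

## Robot

A 6-joint arm with a two-finger parallel gripper is mounted at the origin on the work surface. World frame = base frame: x ahead of the robot, y to its left, z up, the work surface at z = 0. Lengths are in mm, angles in degrees, forces in N, time in s.
With the tool pointing down it reaches from about 375 to 925 mm from the base axis. Payload 5.7 kg.
Tool frame: the origin (TCP) lies at the very end of the fingers, on their centre line; the grasp point (between the pads) lies 19 mm behind it (r.grip_depth is the distance from the TCP to the grasp point, in mm); z points along the fingers, y is the line along which they close (so a half turn about z gives the same grasp; the last joint's range is limited). The gripper opens to 85 mm and grips with 20 to 120 N. Pads are 22 mm wide; open, the fingers measure 114 mm over their backs; the gripper's body (76 mm by 85 mm) begins 54 mm behind the grasp point. The pads swing forward as they close: fully open they stand 13 mm farther back than shut.
Start: joints at [68.291, 20.558, 86.54, -0, 72.909, -6.595], TCP at [156.444, 579.214, 231.267] pointing down, gripper open.
Joint ranges: [-170.27, 170.27], [-57.76, 135], [12.27, 136.19], [-55.21, 235.2], [11.17, 155.16], [-170.74, 170.74]. Speed limits (degrees/s): [136.94, 136.94, 180, 180, 180, 180].

## Interface

Orientations are given as a 3x3 rotation matrix whose columns are the frame's x, y, z axes.
In Python, from cell import r gives the robot as it stands.
- The arm moves only by the shell command python3 -m inch 'ROWS' [FORCE]. ROWS is JSON, a list of rows, each an object of numbers: "dx", "dy", "dz": the shift along the tool's x, y, z in m; "ax", "ay", "az": the turn, a rotation vector about the tool's x, y, z in degrees; "grip": the opening in per cent of the stroke, from 0 (shut) to 100 (fully open). In form: [{"dx": .., "dy": .., "dz": .., "ax": .., "ay": .., "az": .., "grip": ..}, ...]. A call has exactly 8 rows; each row shifts and turns the commanded pose from where the row before left it, along the tool's axes as they then stand; what a row does not reach is not made up. A row lasts 1/8 s, in which the tool goes at most 62.5 mm and 10.7 degrees, less where a joint would pass 70% of its speed; a pose out of reach is approached as far as the arm can. A call is refused whole if a number of a shift passes 0.0625 or a number of a turn 10.7, either way. A call with a gripper value outside its range is refused whole. The fingers move at their own pace and stop on an object; FORCE is the grip in N (left out, the last holds). Time passes only in rows, so rows that do not move let the fingers close, or fill a call up. It gives the time, the measured TCP pose, the force, the opening and the grip force at its end, in the units of the state.
- r.sense(): the state, without advancing time (a new reading comes with each control period).
- r.snapshot(name): name is "side" or "top" or "wrist"; returns (picture, depth): 384x512x3 uint8, red, green, blue; 384x512 float32, mm along the optical axis (not along the pixel's ray), 0 where there is no reading.
- r.camera_model(name): a dict with "intrinsics" (3x3 intrinsics, pixels), "position" and "attitude" of the camera in the world. Camera axes: x right, y down, z forward; pixel columns grow to the right and rows downward; lengths in mm; the calibration is good to about 2 mm. A picture is of the moment at which its call begins: read the wrist's pose just before it. camera_model takes no time and is no camera call; for the wrist camera it gives the pose at the moment of the call.
- r.sign_off(): hands the job in; it is judged then, once.
The state is a dict: "time": time; "q": joint angles; "qvel": joint speeds; "tau": joint torques, N m; "tool_pos": TCP position; "tcp_rot": TCP orientation; "wrist_force": force on the tool from outside, world axes, zero at the start; "wrist_torque": the same for the moment, N m; "grip_width": finger opening in mm; "finger_force": force on a finger pad.
Only numpy, scipy, OpenCV 4.12 (cv2) and the standard library are available. Lean on these libraries where they do the work, as an engineer would, in place of code of your own. Each camera call takes 0.05 s, during which the arm holds its last target. There are 200 camera calls.

## Task

The three blue tins standing inside the crate look alike but hold different loads: heft them to judge which is heaviest, then pack them upright in the wooden carry tray as one neat, straight stack centred on the cork pad. The heaviest goes in first, at the bottom, then the middle one on it, and the lightest on top. Set each tin down rather than dropping it, never tip one over, and leave the other things on the crate and bench where they are.

Things in the scene. Friction and masses are not known exactly. Their poses are not given: they have to be found in the camera images.
- tin_a_mid (a point): one of three closed square tins, alike: blue sides, bright flat lid, 52 mm square, 60 mm high, stiff. Point at its centre, half-way up; z up through the lid, x and y square to its sides (x away from the robot). At the start upright on the crate's floor. Weighs 0.18 to 0.78 kg, any two differing by over 0.15 kg; names tell nothing of the weight. A hard lump inside, near its centre, can shift a few mm
- tin_b_mid (a point): one of three closed square tins, alike: blue sides, bright flat lid, 52 mm square, 60 mm high, stiff. Point at its centre, half-way up; z up through the lid, x and y square to its sides (x away from the robot). At the start upright on the crate's floor. Weighs 0.18 to 0.78 kg, any two differing by over 0.15 kg; names tell nothing of the weight. A hard lump inside, near its centre, can shift a few mm
- tin_c_mid (a point): one of three closed square tins, alike: blue sides, bright flat lid, 52 mm square, 60 mm high, stiff. Point at its centre, half-way up; z up through the lid, x and y square to its sides (x away from the robot). At the start upright on the crate's floor. Weighs 0.18 to 0.78 kg, any two differing by over 0.15 kg; names tell nothing of the weight. A hard lump inside, near its centre, can shift a few mm
- crate: fixed crate on its side, raised on 100 mm of pavers; 200 mm deep (x), 500 wide (y); origin at bench level under its centre, z up. Open front (-x) and back. Floor surface 112 mm above the bench, top boards' underside 312, top 324. A top board over the tins (x -83 to -63 mm, the next from -15) bars the way from straight above: take tins (near x -68; y -115, 0, 115) from the front, hand leaning back 25 to 45 degrees
- tray: shallow wooden carry tray, fixed, standing on flat bricks 120 by 220 mm: 100 mm (x) by 240 mm (y), floor surface 70 mm above the bench, side strips along its x sides up to 82 mm, end boards at its y ends up to 105 mm; open above. Origin at bench level under its centre, z up
- pad (a point): centre of the top face of the cork pad, 76 mm square, in the middle of the tray; the top face is 74 mm above the bench; axes as the tray's (x away from the robot)
- aidbox: white first aid box, loose bystander, origin at the centre of its underside; leave it alone
- jar: glass jar, loose bystander, origin at the centre of its underside; leave it alone
- pump: soap pump, loose bystander, origin at the centre of its underside; leave it alone
- funnel: funnel, loose bystander, origin at the centre of its underside; leave it alone
- pliers: pliers, loose bystander, origin at the centre of its underside; leave it alone
- trowel: trowel, loose bystander, origin at the centre of its underside; leave it alone
Things that resemble listed ones, but are neither listed nor needed, are in the scene too. Leave any orange or turquoise look-alike of the part that bears tin_b_mid alone. What is shaped like the part that bears tin_c_mid but orange is not meant.

How it is judged (in metres and radians):
On the way, in this order (a step that is already met when the one before it is completed fails the run):
1. the heaviest tin stands alone on the cork pad, let go (((height (world z) of tin_a_mid between 0.096 and 0.112 m and angle between tin_a_mid's own z axis and vertical below 0.1 rad and linear speed of tin_a below 0.03 m/s and horizontal distance between tin_a_mid and pad below 0.02 m and contact force between tin_a and tray above 5.5 N and contact force between tin_a and tin_b below 0.3 N and contact force between tin_a and tin_c below 0.3 N and contact force between the fingers and tin_a below 0.1 N) or (height (world z) of tin_b_mid between 0.096 and 0.112 m and angle between tin_b_mid's own z axis and vertical below 0.1 rad and linear speed of tin_b below 0.03 m/s and horizontal distance between tin_b_mid and pad below 0.02 m and contact force between tin_b and tray above 5.5 N and contact force between tin_b and tin_a below 0.3 N and contact force between tin_b and tin_c below 0.3 N and contact force between the fingers and tin_b below 0.1 N) or (height (world z) of tin_c_mid between 0.096 and 0.112 m and angle between tin_c_mid's own z axis and vertical below 0.1 rad and linear speed of tin_c below 0.03 m/s and horizontal distance between tin_c_mid and pad below 0.02 m and contact force between tin_c and tray above 5.5 N and contact force between tin_c and tin_a below 0.3 N and contact force between tin_c and tin_b below 0.3 N and contact force between the fingers and tin_c below 0.1 N))), for 0.2 s.
2. the middle-weight tin stands on the heaviest, let go, the lightest not yet on it (((height (world z) of tin_a_mid between 0.096 and 0.112 m and angle between each of tin_a_mid, tin_b_mid's own z axis and vertical below 0.1 rad and linear speed of each of tin_a, tin_b below 0.03 m/s and horizontal distance between tin_a_mid and pad below 0.02 m and height (world z) of tin_b_mid between 0.156 and 0.172 m and horizontal distance between tin_a_mid and tin_b_mid below 0.014 m and contact force between tin_a and tin_b between 3.1 and 5.5 N and contact force between tin_b and tin_c below 0.3 N and contact force between the fingers and tin_b below 0.1 N) or (height (world z) of tin_a_mid between 0.096 and 0.112 m and angle between each of tin_a_mid, tin_c_mid's own z axis and vertical below 0.1 rad and linear speed of each of tin_a, tin_c below 0.03 m/s and horizontal distance between tin_a_mid and pad below 0.02 m and height (world z) of tin_c_mid between 0.156 and 0.172 m and horizontal distance between tin_a_mid and tin_c_mid below 0.014 m and contact force between tin_a and tin_c between 3.1 and 5.5 N and contact force between tin_c and tin_b below 0.3 N and contact force between the fingers and tin_c below 0.1 N) or (height (world z) of tin_b_mid between 0.096 and 0.112 m and angle between each of tin_b_mid, tin_a_mid's own z axis and vertical below 0.1 rad and linear speed of each of tin_b, tin_a below 0.03 m/s and horizontal distance between tin_b_mid and pad below 0.02 m and height (world z) of tin_a_mid between 0.156 and 0.172 m and horizontal distance between tin_b_mid and tin_a_mid below 0.014 m and contact force between tin_b and tin_a between 3.1 and 5.5 N and contact force between tin_a and tin_c below 0.3 N and contact force between the fingers and tin_a below 0.1 N) or (height (world z) of tin_b_mid between 0.096 and 0.112 m and angle between each of tin_b_mid, tin_c_mid's own z axis and vertical below 0.1 rad and linear speed of each of tin_b, tin_c below 0.03 m/s and horizontal distance between tin_b_mid and pad below 0.02 m and height (world z) of tin_c_mid between 0.156 and 0.172 m and horizontal distance between tin_b_mid and tin_c_mid below 0.014 m and contact force between tin_b and tin_c between 3.1 and 5.5 N and contact force between tin_c and tin_a below 0.3 N and contact force between the fingers and tin_c below 0.1 N) or (height (world z) of tin_c_mid between 0.096 and 0.112 m and angle between each of tin_c_mid, tin_a_mid's own z axis and vertical below 0.1 rad and linear speed of each of tin_c, tin_a below 0.03 m/s and horizontal distance between tin_c_mid and pad below 0.02 m and height (world z) of tin_a_mid between 0.156 and 0.172 m and horizontal distance between tin_c_mid and tin_a_mid below 0.014 m and contact force between tin_c and tin_a between 3.1 and 5.5 N and contact force between tin_a and tin_b below 0.3 N and contact force between the fingers and tin_a below 0.1 N) or (height (world z) of tin_c_mid between 0.096 and 0.112 m and angle between each of tin_c_mid, tin_b_mid's own z axis and vertical below 0.1 rad and linear speed of each of tin_c, tin_b below 0.03 m/s and horizontal distance between tin_c_mid and pad below 0.02 m and height (world z) of tin_b_mid between 0.156 and 0.172 m and horizontal distance between tin_c_mid and tin_b_mid below 0.014 m and contact force between tin_c and tin_b between 3.1 and 5.5 N and contact force between tin_b and tin_a below 0.3 N and contact force between the fingers and tin_b below 0.1 N))), for 0.2 s.
At the end, for the whole second after the job is handed in: The three tins stand upright (within 0.1 rad) and at rest in one stack on the cork pad: the heaviest at the bottom with its centre within 20 mm of the pad's centre, the middle one on it and the lightest on top, each centred within 14 mm of the one below (((height (world z) of tin_a_mid between 0.096 and 0.112 m and angle between each of tin_a_mid, tin_b_mid, tin_c_mid's own z axis and vertical below 0.1 rad and linear speed of each of tin_a, tin_b, tin_c below 0.03 m/s and horizontal distance between tin_a_mid and pad below 0.02 m and height (world z) of tin_b_mid between 0.156 and 0.172 m and horizontal distance between tin_a_mid and tin_b_mid below 0.014 m and height (world z) of tin_c_mid between 0.216 and 0.232 m and horizontal distance between tin_b_mid and tin_c_mid below 0.014 m and contact force between tin_a and tin_b between 4.5 and 7.4 N and contact force between tin_b and tin_c between 1.2 and 3.1 N) or (height (world z) of tin_a_mid between 0.096 and 0.112 m and angle between each of tin_a_mid, tin_c_mid, tin_b_mid's own z axis and vertical below 0.1 rad and linear speed of each of tin_a, tin_c, tin_b below 0.03 m/s and horizontal distance between tin_a_mid and pad below 0.02 m and height (world z) of tin_c_mid between 0.156 and 0.172 m and horizontal distance between tin_a_mid and tin_c_mid below 0.014 m and height (world z) of tin_b_mid between 0.216 and 0.232 m and horizontal distance between tin_c_mid and tin_b_mid below 0.014 m and contact force between tin_a and tin_c between 4.5 and 7.4 N and contact force between tin_c and tin_b between 1.2 and 3.1 N) or (height (world z) of tin_b_mid between 0.096 and 0.112 m and angle between each of tin_b_mid, tin_a_mid, tin_c_mid's own z axis and vertical below 0.1 rad and linear speed of each of tin_b, tin_a, tin_c below 0.03 m/s and horizontal distance between tin_b_mid and pad below 0.02 m and height (world z) of tin_a_mid between 0.156 and 0.172 m and horizontal distance between tin_b_mid and tin_a_mid below 0.014 m and height (world z) of tin_c_mid between 0.216 and 0.232 m and horizontal distance between tin_a_mid and tin_c_mid below 0.014 m and contact force between tin_b and tin_a between 4.5 and 7.4 N and contact force between tin_a and tin_c between 1.2 and 3.1 N) or (height (world z) of tin_b_mid between 0.096 and 0.112 m and angle between each of tin_b_mid, tin_c_mid, tin_a_mid's own z axis and vertical below 0.1 rad and linear speed of each of tin_b, tin_c, tin_a below 0.03 m/s and horizontal distance between tin_b_mid and pad below 0.02 m and height (world z) of tin_c_mid between 0.156 and 0.172 m and horizontal distance between tin_b_mid and tin_c_mid below 0.014 m and height (world z) of tin_a_mid between 0.216 and 0.232 m and horizontal distance between tin_c_mid and tin_a_mid below 0.014 m and contact force between tin_b and tin_c between 4.5 and 7.4 N and contact force between tin_c and tin_a between 1.2 and 3.1 N) or (height (world z) of tin_c_mid between 0.096 and 0.112 m and angle between each of tin_c_mid, tin_a_mid, tin_b_mid's own z axis and vertical below 0.1 rad and linear speed of each of tin_c, tin_a, tin_b below 0.03 m/s and horizontal distance between tin_c_mid and pad below 0.02 m and height (world z) of tin_a_mid between 0.156 and 0.172 m and horizontal distance between tin_c_mid and tin_a_mid below 0.014 m and height (world z) of tin_b_mid between 0.216 and 0.232 m and horizontal distance between tin_a_mid and tin_b_mid below 0.014 m and contact force between tin_c and tin_a between 4.5 and 7.4 N and contact force between tin_a and tin_b between 1.2 and 3.1 N) or (height (world z) of tin_c_mid between 0.096 and 0.112 m and angle between each of tin_c_mid, tin_b_mid, tin_a_mid's own z axis and vertical below 0.1 rad and linear speed of each of tin_c, tin_b, tin_a below 0.03 m/s and horizontal distance between tin_c_mid and pad below 0.02 m and height (world z) of tin_b_mid between 0.156 and 0.172 m and horizontal distance between tin_c_mid and tin_b_mid below 0.014 m and height (world z) of tin_a_mid between 0.216 and 0.232 m and horizontal distance between tin_b_mid and tin_a_mid below 0.014 m and contact force between tin_c and tin_b between 4.5 and 7.4 N and contact force between tin_b and tin_a between 1.2 and 3.1 N))); the robot touches nothing.
It fails at once if a tin is dropped (falls free faster than 0.6 m/s, about 18 mm) ((linear speed of tin_a above 0.6 m/s and contact force between tin_a and the fingers below 0.05 N) or (linear speed of tin_b above 0.6 m/s and contact force between tin_b and the fingers below 0.05 N) or (linear speed of tin_c above 0.6 m/s and contact force between tin_c and the fingers below 0.05 N)).
It fails at once if a tin is tipped over (leans more than 0.6 rad) (angle between any of tin_a_mid, tin_b_mid, tin_c_mid's own z axis and vertical above 0.6 rad).
It fails at once if a bystander is shifted by more than 20 mm (distance of any of aidbox, jar, pump, funnel, pliers, trowel from where it was at the start of the episode above 0.02 m).
It also fails if it takes over 72 s, if anything falls off the work surface, if the arm or the gripper's body presses on something with over 40 N, if the wrist force passes 120 N, or if a joint passes its speed limit or range.

## Working session

There is one attempt and no reset: what is moved stays moved. The work goes in short steps, Python scripts to look and compute and a shell command to move; the robot and the scene stay as the last step left them, time stands still between calls to the robot, and variables do not carry over. Pictures are saved under pics/ and viewed, at most 10 in all, crops included, and the job is handed in when it is done.

```bash
mkdir -p pics; ls; python3 - <<'E'
from cell import r
import cv2,numpy as np
ims=[]
for n in("side","top"):
    p,d=r.snapshot(n); np.savez(f"{n}0.npz",p=p,d=d,**r.camera_model(n)); cv2.imwrite(f"pics/{n}0.png",p[:,:,::-1]); m=r.camera_model(n); print(n,m)
s=r.sense();print(s)
E
```

```text
pics
side {'intrinsics': array([[425.59895178,   0.        , 260.3925136 ],
       [  0.        , 425.59895178, 195.61391084],
       [  0.        ,   0.        ,   1.        ]]), 'position': array([-223.80940874, -805.39139394,  886.17933207]), 'attitude': array([[ 0.73762752, -0.34196466,  0.5822077 ],
       [-0.67505772, -0.39167636,  0.62520932],
       [ 0.0142375 , -0.85419541, -0.51975715]])}
top {'intrinsics': array([[423.07084807,   0.        , 249.6808993 ],
       [  0.        , 423.07084807, 195.13232736],
       [  0.        ,   0.        ,   1.        ]]), 'position': array([ 388.15283647,   16.53714498, 1361.89484407]), 'attitude': array([[-0.00428692, -0.99108948,  0.13312878],
       [-0.99979841,  0.00685936,  0.01887034],
       [-0.01961537, -0.13302105, -0.99091909]])}
{'time': 0.1, 'q': array([ 6.82911253e+01,  2.05939571e+01,  8.65926394e+01,  6.46179889e-04,
        7.29106718e+01, -6.59603747e+00]), 'qvel': array([-0.12085091, -0.19451432, -0.06551147, -0.02845855,  0.01607938,
        0.01651082]), 'tau': array([ 5.34930659e-04, -5.28654850e+01, -2.79346615e+01, -1.86137622e-04,
        4.79279362e-03,  2.92245076e-06]), 'tool_pos': array([156.21688155, 578.66088649, 230.53709336]), 'tcp_rot': array([[-9.65413308e-01,  2.60723489e-01, -6.37960971e-04],
       [ 2.60724188e-01,  9.65412048e-01, -1.57325882e-03],
       [ 2.05709681e-04, -1.68517685e-03, -9.99998559e-01]]), 'wrist_force': array([ 0.18388684, -1.19050018,  0.48802658]), 'wrist_torque': array([ 0.00329342, -0.03853327, -0.01896254]), 'finger_force': 0.0, 'grip_width': 85.21802903597508}
```

View pics/side0.png

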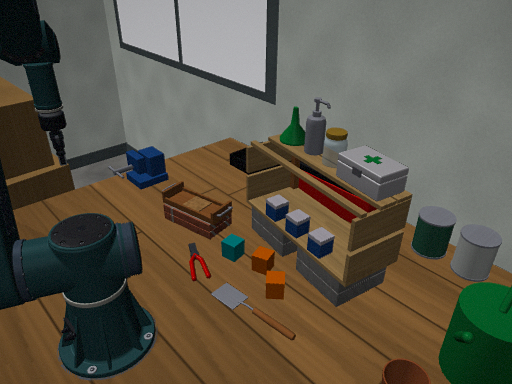

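View pics/top0.png

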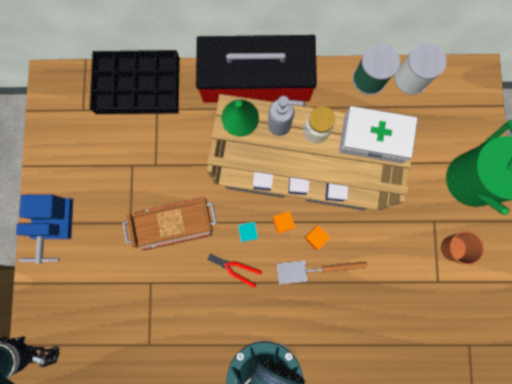

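The side view shows the blue tins with their lids at about (277,203), (297,218) and (320,237), and the tray at (197,210). In the top view the lids show at (263,180), (299,185) and (337,191), partly under the top board. The cork pad is at (172,222), and tray and crate are both slightly yawed.

```bash
cat > h.py <<'E'
import numpy as np,cv2
def pts(z):
    d=z['d'];v,u=np.mgrid[:384,:512];K=z['intrinsics']
    c=np.stack([(u-K[0,2])/K[0,0]*d,(v-K[1,2])/K[1,1]*d,d],-1)
    return c@z['attitude'].T+z['position']
def rays(z,uv,h):
    uv=np.asarray(uv,float).reshape(-1,2);K=z['intrinsics']
    c=np.c_[(uv[:,0]-K[0,2])/K[0,0],(uv[:,1]-K[1,2])/K[1,1],np.ones(len(uv))]@z['attitude'].T
    return z['position']+c*((h-z['position'][2])/c[:,2])[:,None]
def rect(xy):
    (c,s,a)=cv2.minAreaRect(np.float32(xy)); a=(a+45)%90-45
    return np.round(c,1),np.round(s,1),round(a,1)
E
python3 - <<'E'
from h import *
for n in("side","top"):
    z=np.load(n+"0.npz");P=pts(z);hsv=cv2.cvtColor(z['p'],cv2.COLOR_RGB2HSV)
    H,S,V=hsv[...,0],hsv[...,1],hsv[...,2]
    m=((S<70)&(V>140)&(abs(P[...,2]-172)<12)).astype(np.uint8)
    k,L,st,ce=cv2.connectedComponentsWithStats(m)
    for i in range(1,k):
        if st[i,4]>40:
            ys,xs=np.where(L==i);q=rays(z,np.c_[xs,ys],172);print(n,"lid",ce[i].round(),st[i,4],rect(q[:,:2]),"z",np.median(P[L==i][:,2]).round(1))
    b=((H>100)&(H<125)&(S>100)&(V>40)&(P[...,2]>100)&(P[...,2]<175)&(P[...,0]>400)&(P[...,0]<900)&(abs(P[...,1])<300)).astype(np.uint8)
    k,L,st,ce=cv2.connectedComponentsWithStats(b)
    for i in range(1,k):
        if st[i,4]>40: q=P[L==i];print(n,"blue",ce[i].round(),st[i,4],q.min(0).round(),q.max(0).round(),rect(q[:,:2]))
# pad & tray in top
z=np.load("top0.npz");P=pts(z)
hsv=cv2.cvtColor(z['p'],cv2.COLOR_RGB2HSV)
print("pad hsv",hsv[218:228:4,165:182:5].reshape(-1,3).tolist(), "floor",hsv[230:240:4,140:150:4].reshape(-1,3).tolist(),P[222,172])
m=(P[...,2]>65)&(P[...,2]<115)&(P[...,1]>80)&(P[...,1]<450)&(P[...,0]<600)&(P[...,0]>200);m[:190]=0
k,L,st,ce=cv2.connectedComponentsWithStats(m.astype(np.uint8))
for i in range(1,k):
    if st[i,4]>100:q=P[L==i];print("tray",ce[i],st[i,4],rect(q[:,:2]))
# crate top boards
m=(abs(P[...,2]-324)<8);q=P[m];print("crate",rect(q[:,:2]))
cv2.imwrite("pics/tray.png",cv2.resize(z['p'][190:260,110:230,::-1],None,fx=5,fy=5))
E
```

```text
side lid [277. 200.] 136 (array([599.2,   0.8]), array([49.9, 52. ]), -9.3) z 171.0
side lid [298. 215.] 156 (array([ 585.9, -102.3]), array([51.7, 50.5]), -3.9) z 171.4
side lid [321. 234.] 198 (array([ 565.6, -211.5]), array([51.7, 51.4]), -6.2) z 171.4
side blue [287. 221.] 512 [ 554. -131.  110.] [620.  30. 160.] (array([589.8, -52.1]), array([160.1,  52.9]), -7.1)
side blue [319. 248.] 302 [ 535. -242.  112.] [ 587. -182.  159.] (array([ 550.5, -221.3]), array([38.5, 69.9]), 37.2)
top lid [245.  56.] 106 (array([965. ,  49.9]), array([110. ,  12.6]), -0.8) z 181.8
top lid [274.  56.] 58 (array([965.4, -36.2]), array([56.3,  9.4]), -0.8) z 181.4
top lid [262. 180.] 262 (array([591.2,   2.9]), array([53.1, 40.9]), -7.6) z 172.6
top lid [298. 185.] 250 (array([ 575.7, -100.1]), array([53.6, 38.4]), -6.2) z 172.4
top lid [337. 192.] 272 (array([ 556.5, -208.7]), array([54.4, 40.8]), -6.2) z 172.2
pad hsv [[16, 136, 195], [16, 136, 187], [16, 138, 185], [16, 137, 212], [15, 136, 210], [16, 140, 200], [16, 138, 194], [16, 139, 196], [16, 140, 212], [15, 138, 204], [16, 136, 201], [16, 138, 179]] floor [[13, 166, 181], [13, 169, 174], [13, 162, 172], [13, 164, 182], [13, 165, 178], [13, 164, 171], [13, 164, 174], [13, 162, 176], [13, 164, 176]] [480.15771864 279.52999647  71.09306566]
tray [168.9169891  223.20647204] 2843 (array([478.1, 284.1]), array([108.4, 278.3]), 12.0)
crate (array([356. ,  90.1]), array([601. , 986.6]), -41.1)
```

View pics/tray.png

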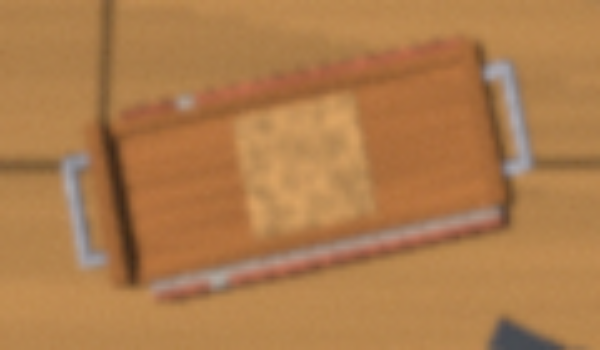

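```bash
cat >> h.py <<'E'
from scipy.spatial.transform import Rotation as Ro
def Rt(yaw,tilt): # tool x back to the robot, y along +y, leaning back by tilt
    return (Ro.from_euler('z',yaw,degrees=True)*Ro.from_matrix(np.diag([-1,1,-1.]))*Ro.from_euler('y',-tilt,degrees=True)).as_matrix()
def go(grasp,yaw,tilt,back=0,s=None):
    """needed: shift in the tool's axes now (mm), rotvec (deg), then shift in the axes after the turn"""
    if s is None:
        from cell import r; s=r.sense()
    R=s['tcp_rot'];T=Rt(yaw,tilt);p=np.array(grasp,float)+T[:,2]*(19-back);D=p-s['tool_pos']
    w=Ro.from_matrix(R.T@T).as_rotvec(degrees=True)
    print("tcp",s['tool_pos'].round(1),"->",p.round(1),"| shift now",(R.T@D).round(1),"| turn",w.round(1),"| shift after turn",(T.T@D).round(1),"t",round(s['time'],2),"w",round(s['grip_width'],1),"F",s['wrist_force'].round(2),"ff",round(float(s['finger_force']),1))
E
python3 - <<'E'
from h import *
for n in("top","side"):
    z=np.load(n+"0.npz");P=pts(z);hsv=cv2.cvtColor(z['p'],cv2.COLOR_RGB2HSV)
    m=((hsv[...,1]<152)&(hsv[...,1]>100)&(hsv[...,2]>120)&(abs(P[...,2]-72)<14)&(abs(P[...,0]-480)<60)&(abs(P[...,1]-280)<60)).astype(np.uint8)
    m=cv2.morphologyEx(m,cv2.MORPH_OPEN,np.ones((3,3)))
    k,L,st,ce=cv2.connectedComponentsWithStats(m);i=1+np.argmax(st[1:,4]);ys,xs=np.where(L==i)
    q=rays(z,np.c_[xs,ys],74);print(n,st[i],rect(q[:,:2]),q.mean(0))
go((500,2,262),-6.5,38,0)
go((597,2,143),-6.5,38,0)
E
```

```text
top [157 209  28  28 626] (array([478.3, 284. ]), array([78.1, 77.7]), 12.2) [477.93153636 283.65631829  74.        ]
side [188 197  14  13  88] (array([477.2, 287.9]), array([75.5, 41. ]), 30.9) [478.16508072 289.2640126   74.        ]
tcp [156.2 578.7 230.5] -> [511.6   0.7 247. ] | shift now [-493.8 -465.4  -15.8] | turn [ -2.9 -37.9  -8.3] | shift after turn [-340.  -534.   244.7] t 0.1 w 85.2 F [ 0.18 -1.19  0.49] ff 0.0
tcp [156.2 578.7 230.5] -> [608.6   0.7 128. ] | shift now [-587.5 -439.9  103.1] | turn [ -2.9 -37.9  -8.3] | shift after turn [-342.7 -523.1  397.8] t 0.1 w 85.2 F [ 0.18 -1.19  0.49] ff 0.0
```

```bash

python3 -m inch '[{"dx":-0.041,"dy":-0.039},{"dx":-0.041,"dy":-0.039},{"dx":-0.041,"dy":-0.039},{"dx":-0.041,"dy":-0.039},{"dx":-0.041,"dy":-0.039},{"dx":-0.041,"dy":-0.039},{"dx":-0.041,"dy":-0.039},{"dx":-0.041,"dy":-0.039}]' 50
python3 -m inch '[{"dx":-0.041,"dy":-0.039},{"dx":-0.041,"dy":-0.039},{"dx":-0.041,"dy":-0.039},{"dx":-0.041,"dy":-0.039},{"ax":-0.7,"ay":-9.5,"az":-2.1},{"ax":-0.7,"ay":-9.5,"az":-2.1},{"ax":-0.7,"ay":-9.5,"az":-2.1},{"ax":-0.7,"ay":-9.5,"az":-2.1}]'
python3 - <<'E'
from h import *
go((597,2,143),-6.5,38,110)
go((597,2,143),-6.5,38,0)
E
```

```text
tcp [156.2 578.7 230.5] -> [541.3   8.3 214.7] | shift now [-520.5 -450.2   16.5] | turn [ -2.9 -37.9  -8.3] | shift after turn [-342.7 -523.1  287.8] t 0.1 w 85.2 F [ 0.18 -1.19  0.49] ff 0.0
tcp [156.2 578.7 230.5] -> [608.6   0.7 128. ] | shift now [-587.5 -439.9  103.1] | turn [ -2.9 -37.9  -8.3] | shift after turn [-342.7 -523.1  397.8] t 0.1 w 85.2 F [ 0.18 -1.19  0.49] ff 0.0schema error: expected keys dx, dy, dz, ax, ay, az, grip
schema error: expected keys dx, dy, dz, ax, ay, az, grip
```

```bash

python3 -m inch '[{"dx":-0.041,"dy":-0.039,"dz":0,"ax":0,"ay":0,"az":0,"grip":100},{"dx":-0.041,"dy":-0.039,"dz":0,"ax":0,"ay":0,"az":0,"grip":100},{"dx":-0.041,"dy":-0.039,"dz":0,"ax":0,"ay":0,"az":0,"grip":100},{"dx":-0.041,"dy":-0.039,"dz":0,"ax":0,"ay":0,"az":0,"grip":100},{"dx":-0.041,"dy":-0.039,"dz":0,"ax":0,"ay":0,"az":0,"grip":100},{"dx":-0.041,"dy":-0.039,"dz":0,"ax":0,"ay":0,"az":0,"grip":100},{"dx":-0.041,"dy":-0.039,"dz":0,"ax":0,"ay":0,"az":0,"grip":100},{"dx":-0.041,"dy":-0.039,"dz":0,"ax":0,"ay":0,"az":0,"grip":100}]' 50
python3 -m inch '[{"dx":-0.041,"dy":-0.039,"dz":0,"ax":0,"ay":0,"az":0,"grip":100},{"dx":-0.041,"dy":-0.039,"dz":0,"ax":0,"ay":0,"az":0,"grip":100},{"dx":-0.041,"dy":-0.039,"dz":0,"ax":0,"ay":0,"az":0,"grip":100},{"dx":-0.041,"dy":-0.039,"dz":0,"ax":0,"ay":0,"az":0,"grip":100},{"dx":0,"dy":0,"dz":0,"ax":-0.7,"ay":-9.5,"az":-2.1,"grip":100},{"dx":0,"dy":0,"dz":0,"ax":-0.7,"ay":-9.5,"az":-2.1,"grip":100},{"dx":0,"dy":0,"dz":0,"ax":-0.7,"ay":-9.5,"az":-2.1,"grip":100},{"dx":0,"dy":0,"dz":0,"ax":-0.7,"ay":-9.5,"az":-2.1,"grip":100}]'
python3 - <<'E'
from h import *
go((597,2,143),-6.5,38,110)
go((597,2,143),-6.5,38,0)
E
```

```text
time: 1.1
tool_pos: [392.3, 190.8, 231.2]
tcp_rot: [[-0.965, 0.261, 0.0], [0.261, 0.965, 0.0], [-0.0, 0.0, -1.0]]
wrist_force: [0.5, 1.2, -0.5]
grip_width: 85.5
finger_force: 0.0
time: 2.1
tool_pos: [509.0, -0.8, 232.0]
tcp_rot: [[-0.781, 0.111, 0.615], [0.086, 0.994, -0.071], [-0.619, -0.003, -0.785]]
wrist_force: [1.6, 1.0, -0.5]
grip_width: 85.6
finger_force: 0.0
tcp [509.   -0.8 232. ] -> [541.3   8.3 214.7] | shift now [-13.8  12.7  32.8] | turn [-0.   0.3  0.2] | shift after turn [-13.9  12.8  32.7] t 2.1 w 85.6 F [ 1.57  1.03 -0.5 ] ff 0.0
tcp [509.   -0.8 232. ] -> [608.6   0.7 128. ] | shift now [-13.3  12.8 142.8] | turn [-0.   0.3  0.2] | shift after turn [-13.9  12.8 142.7] t 2.1 w 85.6 F [ 1.57  1.03 -0.5 ] ff 0.0
```

```bash

python3 -m inch '[{"dx":-0.007,"dy":0.0064,"dz":0.017,"ax":0,"ay":0,"az":0,"grip":100},{"dx":-0.0066,"dy":0.0064,"dz":0.017,"ax":0,"ay":0,"az":0,"grip":100},{"dx":0,"dy":0,"dz":0.03,"ax":0,"ay":0,"az":0,"grip":100},{"dx":0,"dy":0,"dz":0.03,"ax":0,"ay":0,"az":0,"grip":100},{"dx":0,"dy":0,"dz":0.03,"ax":0,"ay":0,"az":0,"grip":100},{"dx":0,"dy":0,"dz":0.018,"ax":0,"ay":0,"az":0,"grip":100},{"dx":0,"dy":0,"dz":0,"ax":0,"ay":0,"az":0,"grip":100},{"dx":0,"dy":0,"dz":0,"ax":0,"ay":0,"az":0,"grip":100}]'
python3 - <<'E'
from h import *
from cell import r
go((597,2,143),-6.5,38,0)
p,d=r.snapshot("side");cv2.imwrite("pics/s1.png",cv2.resize(p[150:300,200:400,::-1],None,fx=3,fy=3))
E
```

```text
time: 3.1
tool_pos: [612.4, 2.6, 162.9]
tcp_rot: [[-0.82, 0.114, 0.56], [0.092, 0.993, -0.068], [-0.564, -0.004, -0.826]]
wrist_force: [0.1, 0.2, -0.3]
grip_width: 85.3
finger_force: 0.0
tcp [612.4   2.6 162.9] -> [608.6   0.7 128. ] | shift now [22.7 -2.2 26.8] | turn [-0.2 -3.6  0.1] | shift after turn [24.3 -2.3 25.3] t 3.1 w 85.3 F [ 0.1   0.25 -0.27] ff 0.0
```

View pics/s1.png

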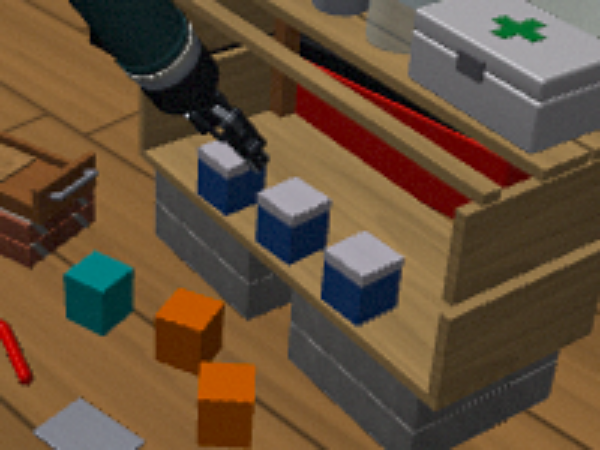

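The gripper is leaning over the leftmost tin, fingertips at crop (250,145), without touching it. The arm stopped short, so I'll check the joints.

```bash
python3 - <<'E'
from h import *
from cell import r
s=r.sense();print(s['q'].round(1),s['qvel'].round(1),s['tau'].round(1),s['wrist_force'].round(1),s['tool_pos'].round(1),s['tcp_rot'].round(3))
E
```

```text
[ -5.9  15.9 118.5  -3.   11.2 -86.7] [-0.  -0.3 -0.  -0.  -0.1  0. ] [ -0.1 -39.5 -20.8  -0.   -3.7  -0. ] [-0.3 -0.2 -0.4] [612.4   2.6 163.2] [[-0.82   0.114  0.561]
 [ 0.092  0.993 -0.068]
 [-0.565 -0.004 -0.825]]
```

```bash
python3 - <<'E'
from h import *
go((597,2,145),-6.5,28,0)
E
```

```text
tcp [612.4   2.6 163.2] -> [605.9   1.  128.2] | shift now [25.  -2.2 25.3] | turn [-0.2  6.4  0.1] | shift after turn [22.  -2.4 27.9] t 3.15 w 85.2 F [-0.33 -0.15 -0.36] ff 0.0
```

```bash

python3 -m inch '[{"dx":0,"dy":0,"dz":0,"ax":0,"ay":6.4,"az":0,"grip":100},{"dx":0.011,"dy":-0.0012,"dz":0,"ax":0,"ay":0,"az":0,"grip":100},{"dx":0.011,"dy":-0.0012,"dz":0.004,"ax":0,"ay":0,"az":0,"grip":100},{"dx":0,"dy":0,"dz":0.012,"ax":0,"ay":0,"az":0,"grip":100},{"dx":0,"dy":0,"dz":0.012,"ax":0,"ay":0,"az":0,"grip":100},{"dx":0,"dy":0,"dz":0,"ax":0,"ay":0,"az":0,"grip":100},{"dx":0,"dy":0,"dz":0,"ax":0,"ay":0,"az":0,"grip":100},{"dx":0,"dy":0,"dz":0,"ax":0,"ay":0,"az":0,"grip":100}]'
python3 - <<'E'
from h import *
from cell import r
go((597,2,145),-6.5,28,0);print(r.sense()['q'].round(1))
E
```

```text
time: 4.15
tool_pos: [607.1, 0.7, 128.3]
tcp_rot: [[-0.877, 0.114, 0.467], [0.099, 0.993, -0.057], [-0.47, -0.004, -0.883]]
wrist_force: [-0.4, 0.5, -0.2]
grip_width: 85.4
finger_force: 0.0
tcp [607.1   0.7 128.3] -> [605.9   1.  128.2] | shift now [ 1.1  0.2 -0.5] | turn [-0.2  0.   0.1] | shift after turn [ 1.1  0.2 -0.5] t 4.15 w 85.4 F [-0.44  0.53 -0.2 ] ff 0.0
[ -6.2  19.2 115.8  -1.2  16.9 -88.7]
```

```bash

python3 -m inch '[{"dx":0,"dy":0,"dz":0,"ax":0,"ay":0,"az":0,"grip":0},{"dx":0,"dy":0,"dz":0,"ax":0,"ay":0,"az":0,"grip":0},{"dx":0,"dy":0,"dz":0,"ax":0,"ay":0,"az":0,"grip":0},{"dx":0,"dy":0,"dz":0,"ax":0,"ay":0,"az":0,"grip":0},{"dx":-0.0024,"dy":0,"dz":-0.0044,"ax":0,"ay":0,"az":0,"grip":0},{"dx":-0.0035,"dy":0,"dz":-0.0066,"ax":0,"ay":0,"az":0,"grip":0},{"dx":-0.0035,"dy":0,"dz":-0.0066,"ax":0,"ay":0,"az":0,"grip":0},{"dx":0,"dy":0,"dz":0,"ax":0,"ay":0,"az":0,"grip":0}]' 60
python3 -m inch '[{"dx":0,"dy":0,"dz":0,"ax":0,"ay":0,"az":0,"grip":0},{"dx":0,"dy":0,"dz":0,"ax":0,"ay":0,"az":0,"grip":0},{"dx":0,"dy":0,"dz":0,"ax":0,"ay":0,"az":0,"grip":0},{"dx":0,"dy":0,"dz":0,"ax":0,"ay":0,"az":0,"grip":0},{"dx":0,"dy":0,"dz":0,"ax":0,"ay":0,"az":0,"grip":0},{"dx":0,"dy":0,"dz":0,"ax":0,"ay":0,"az":0,"grip":0},{"dx":0,"dy":0,"dz":0,"ax":0,"ay":0,"az":0,"grip":0},{"dx":0,"dy":0,"dz":0,"ax":0,"ay":0,"az":0,"grip":0}]'
python3 - <<'E'
from h import *
from cell import r
go((597,2,145),-6.5,28,0);s=r.sense();print(s['wrist_torque'],s['finger_force'])
p,d=r.snapshot("side");cv2.imwrite("pics/s2.png",cv2.resize(p[150:300,200:400,::-1],None,fx=3,fy=3));go((597,2,145),-6.5,28,0)
E
```

```text
time: 5.15
tool_pos: [607.4, 0.7, 148.9]
tcp_rot: [[-0.877, 0.114, 0.467], [0.099, 0.993, -0.057], [-0.471, -0.004, -0.882]]
wrist_force: [-0.2, 0.7, -4.6]
grip_width: 51.5
finger_force: 57.7
time: 6.15
tool_pos: [606.9, 0.7, 148.0]
tcp_rot: [[-0.877, 0.114, 0.466], [0.099, 0.993, -0.057], [-0.47, -0.004, -0.883]]
wrist_force: [0.4, 0.0, -4.1]
grip_width: 51.6
finger_force: 57.7
tcp [606.9   0.7 148. ] -> [605.9   1.  128.2] | shift now [10.2  0.2 17. ] | turn [-0.2  0.   0.1] | shift after turn [10.2  0.1 17. ] t 6.15 w 51.6 F [ 0.43  0.02 -4.09] ff 57.7
[0.10826124 0.56980107 0.00462656] 57.70368500612676
tcp [606.9   0.7 148. ] -> [605.9   1.  128.2] | shift now [10.2  0.2 17. ] | turn [-0.2  0.   0.1] | shift after turn [10.2  0.1 17. ] t 6.2 w 51.4 F [-0.54  0.48 -3.82] ff 57.7
```

View pics/s2.png

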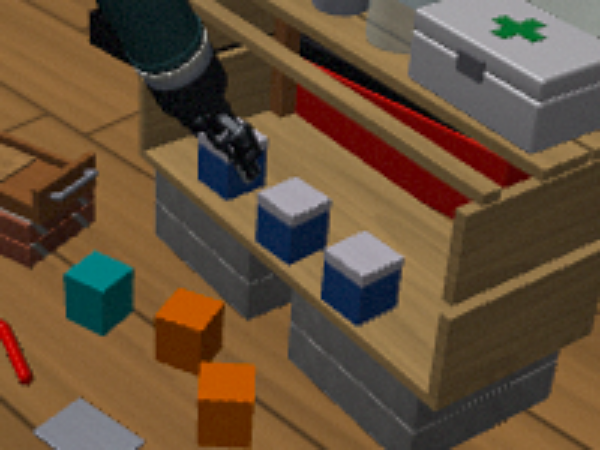

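The tin is held upright, clear of the floor, at about 3.9 N, so it is the middle one. I'll set it back and heft the next.

```bash

python3 -m inch '[{"dx":0.004,"dy":0,"dz":0.0075,"ax":0,"ay":0,"az":0,"grip":0},{"dx":0.0032,"dy":0,"dz":0.006,"ax":0,"ay":0,"az":0,"grip":0},{"dx":0.002,"dy":0,"dz":0.0037,"ax":0,"ay":0,"az":0,"grip":0},{"dx":0,"dy":0,"dz":0,"ax":0,"ay":0,"az":0,"grip":0},{"dx":0,"dy":0,"dz":0,"ax":0,"ay":0,"az":0,"grip":100},{"dx":0,"dy":0,"dz":0,"ax":0,"ay":0,"az":0,"grip":100},{"dx":0,"dy":0,"dz":0,"ax":0,"ay":0,"az":0,"grip":100},{"dx":0,"dy":0,"dz":-0.02,"ax":0,"ay":0,"az":0,"grip":100}]'
python3 -m inch '[{"dx":0,"dy":0,"dz":-0.035,"ax":0,"ay":0,"az":0,"grip":100},{"dx":0,"dy":0,"dz":-0.045,"ax":0,"ay":0,"az":0,"grip":100},{"dx":0,"dy":-0.034,"dz":0,"ax":0,"ay":0,"az":0,"grip":100},{"dx":0,"dy":-0.034,"dz":0,"ax":0,"ay":0,"az":0,"grip":100},{"dx":0,"dy":-0.034,"dz":0,"ax":0,"ay":0,"az":0,"grip":100},{"dx":0,"dy":0,"dz":0,"ax":0,"ay":0,"az":0,"grip":100},{"dx":0,"dy":0,"dz":0,"ax":0,"ay":0,"az":0,"grip":100},{"dx":0,"dy":0,"dz":0,"ax":0,"ay":0,"az":0,"grip":100}]'
python3 - <<'E'
from h import *
go((585,-101,145),-6.5,28,0)
E
```

```text
time: 7.2
tool_pos: [597.3, 1.8, 145.4]
tcp_rot: [[-0.878, 0.114, 0.465], [0.099, 0.993, -0.057], [-0.468, -0.004, -0.884]]
wrist_force: [0.3, 0.3, -0.0]
grip_width: 85.5
finger_force: 0.0
time: 8.2
tool_pos: [548.5, -94.0, 217.0]
tcp_rot: [[-0.878, 0.113, 0.466], [0.098, 0.994, -0.056], [-0.469, -0.004, -0.883]]
wrist_force: [-0.3, -0.5, -0.0]
grip_width: 85.2
finger_force: 0.0
tcp [548.5 -94.  217. ] -> [ 593.9 -102.   128.2] | shift now [  1.   -2.5 100. ] | turn [-0.2 -0.   0.1] | shift after turn [  1.1  -2.9 100. ] t 8.2 w 85.2 F [-0.27 -0.51 -0.02] ff 0.0
```

```bash

python3 -m inch '[{"dx":0.001,"dy":-0.0027,"dz":0.03,"ax":0,"ay":0,"az":0,"grip":100},{"dx":0,"dy":0,"dz":0.03,"ax":0,"ay":0,"az":0,"grip":100},{"dx":0,"dy":0,"dz":0.025,"ax":0,"ay":0,"az":0,"grip":100},{"dx":0,"dy":0,"dz":0.015,"ax":0,"ay":0,"az":0,"grip":100},{"dx":0,"dy":0,"dz":0,"ax":0,"ay":0,"az":0,"grip":100},{"dx":0,"dy":0,"dz":0,"ax":0,"ay":0,"az":0,"grip":0},{"dx":0,"dy":0,"dz":0,"ax":0,"ay":0,"az":0,"grip":0},{"dx":0,"dy":0,"dz":0,"ax":0,"ay":0,"az":0,"grip":0}]'
python3 -m inch '[{"dx":0,"dy":0,"dz":0,"ax":0,"ay":0,"az":0,"grip":0},{"dx":-0.0024,"dy":0,"dz":-0.0044,"ax":0,"ay":0,"az":0,"grip":0},{"dx":-0.0035,"dy":0,"dz":-0.0066,"ax":0,"ay":0,"az":0,"grip":0},{"dx":-0.0035,"dy":0,"dz":-0.0066,"ax":0,"ay":0,"az":0,"grip":0},{"dx":0,"dy":0,"dz":0,"ax":0,"ay":0,"az":0,"grip":0},{"dx":0,"dy":0,"dz":0,"ax":0,"ay":0,"az":0,"grip":0},{"dx":0,"dy":0,"dz":0,"ax":0,"ay":0,"az":0,"grip":0},{"dx":0,"dy":0,"dz":0,"ax":0,"ay":0,"az":0,"grip":0}]'
python3 - <<'E'
from h import *
go((585,-101,145),-6.5,28,0)
go((478,284,240),12.2,28,0)
E
```

```text
time: 9.2
tool_pos: [594.3, -103.2, 129.7]
tcp_rot: [[-0.877, 0.114, 0.468], [0.099, 0.993, -0.057], [-0.471, -0.004, -0.882]]
wrist_force: [-2.3, 1.5, 6.6]
grip_width: 51.2
finger_force: 57.2
time: 10.2
tool_pos: [593.9, -103.1, 148.0]
tcp_rot: [[-0.878, 0.114, 0.466], [0.099, 0.993, -0.057], [-0.469, -0.004, -0.883]]
wrist_force: [0.9, 0.3, -2.6]
grip_width: 51.5
finger_force: 57.9
tcp [ 593.9 -103.1  148. ] -> [ 593.9 -102.   128.2] | shift now [ 9.4  1.2 17.4] | turn [-0.2 -0.   0.1] | shift after turn [ 9.4  1.1 17.4] t 10.2 w 51.5 F [ 0.85  0.33 -2.58] ff 57.9
tcp [ 593.9 -103.1  148. ] -> [486.7 285.9 223.2] | shift now [  97.3  373.9 -138.4] | turn [ -9.   -0.1 -16.5] | shift after turn [-15.4 402.9 -77. ] t 10.2 w 51.5 F [ 0.85  0.33 -2.58] ff 57.9
```

About 2.4 N, so this is the lightest and the third (y≈-210) must be the heaviest. I'll set this one back and take the third.

```bash

python3 -m inch '[{"dx":0.004,"dy":0,"dz":0.0075,"ax":0,"ay":0,"az":0,"grip":0},{"dx":0.0032,"dy":0,"dz":0.006,"ax":0,"ay":0,"az":0,"grip":0},{"dx":0.0018,"dy":0,"dz":0.0034,"ax":0,"ay":0,"az":0,"grip":0},{"dx":0,"dy":0,"dz":0,"ax":0,"ay":0,"az":0,"grip":0},{"dx":0,"dy":0,"dz":0,"ax":0,"ay":0,"az":0,"grip":100},{"dx":0,"dy":0,"dz":0,"ax":0,"ay":0,"az":0,"grip":100},{"dx":0,"dy":0,"dz":0,"ax":0,"ay":0,"az":0,"grip":100},{"dx":0,"dy":0,"dz":-0.02,"ax":0,"ay":0,"az":0,"grip":100}]'
python3 -m inch '[{"dx":0,"dy":0,"dz":-0.035,"ax":0,"ay":0,"az":0,"grip":100},{"dx":0,"dy":0,"dz":-0.045,"ax":0,"ay":0,"az":0,"grip":100},{"dx":0.005,"dy":-0.036,"dz":0,"ax":0,"ay":0,"az":0,"grip":100},{"dx":0.005,"dy":-0.036,"dz":0,"ax":0,"ay":0,"az":0,"grip":100},{"dx":0,"dy":-0.036,"dz":0,"ax":0,"ay":0,"az":0,"grip":100},{"dx":0,"dy":0,"dz":0,"ax":0,"ay":0,"az":0,"grip":100},{"dx":0,"dy":0,"dz":0,"ax":0,"ay":0,"az":0,"grip":100},{"dx":0,"dy":0,"dz":0,"ax":0,"ay":0,"az":0,"grip":100}]'
python3 - <<'E'
from h import *
go((564,-210,145),-6.5,28,0)
E
```

```text
time: 11.2
tool_pos: [584.3, -102.0, 145.8]
tcp_rot: [[-0.878, 0.114, 0.464], [0.099, 0.993, -0.056], [-0.468, -0.003, -0.884]]
wrist_force: [-0.2, -0.2, 0.7]
grip_width: 85.3
finger_force: 0.0
time: 12.2
tool_pos: [526.1, -202.6, 213.0]
tcp_rot: [[-0.878, 0.113, 0.466], [0.098, 0.994, -0.056], [-0.469, -0.003, -0.883]]
wrist_force: [-0.4, -0.7, -0.8]
grip_width: 85.3
finger_force: 0.0
tcp [ 526.1 -202.6  213. ] -> [ 572.9 -211.   128.2] | shift now [-2.1 -2.8 97.1] | turn [-0.2 -0.   0.1] | shift after turn [-2.1 -3.1 97.1] t 12.2 w 85.3 F [-0.39 -0.66 -0.76] ff 0.0
```

```bash

python3 -m inch '[{"dx":-0.002,"dy":-0.0029,"dz":0.03,"ax":0,"ay":0,"az":0,"grip":100},{"dx":0,"dy":0,"dz":0.03,"ax":0,"ay":0,"az":0,"grip":100},{"dx":0,"dy":0,"dz":0.022,"ax":0,"ay":0,"az":0,"grip":100},{"dx":0,"dy":0,"dz":0.015,"ax":0,"ay":0,"az":0,"grip":100},{"dx":0,"dy":0,"dz":0,"ax":0,"ay":0,"az":0,"grip":100},{"dx":0,"dy":0,"dz":0,"ax":0,"ay":0,"az":0,"grip":0},{"dx":0,"dy":0,"dz":0,"ax":0,"ay":0,"az":0,"grip":0},{"dx":0,"dy":0,"dz":0,"ax":0,"ay":0,"az":0,"grip":0}]' 70
python3 -m inch '[{"dx":0,"dy":0,"dz":0,"ax":0,"ay":0,"az":0,"grip":0},{"dx":-0.0024,"dy":0,"dz":-0.0044,"ax":0,"ay":0,"az":0,"grip":0},{"dx":-0.0035,"dy":0,"dz":-0.0066,"ax":0,"ay":0,"az":0,"grip":0},{"dx":-0.0035,"dy":0,"dz":-0.0066,"ax":0,"ay":0,"az":0,"grip":0},{"dx":0,"dy":0,"dz":0,"ax":0,"ay":0,"az":0,"grip":0},{"dx":0,"dy":0,"dz":0,"ax":0,"ay":0,"az":0,"grip":0},{"dx":0,"dy":0,"dz":0,"ax":0,"ay":0,"az":0,"grip":0},{"dx":0,"dy":0,"dz":0,"ax":0,"ay":0,"az":0,"grip":0}]'
python3 - <<'E'
from h import *
go((564,-210,145),-6.5,28,0)
go((478,284,240),12.2,28,0)
E
```

```text
time: 13.2
tool_pos: [573.1, -212.4, 129.7]
tcp_rot: [[-0.877, 0.114, 0.467], [0.099, 0.993, -0.057], [-0.471, -0.004, -0.882]]
wrist_force: [-1.8, 1.6, 6.9]
grip_width: 51.7
finger_force: 69.3
time: 14.2
tool_pos: [572.9, -212.3, 148.2]
tcp_rot: [[-0.878, 0.114, 0.466], [0.099, 0.993, -0.057], [-0.469, -0.004, -0.883]]
wrist_force: [-0.2, -1.1, -7.6]
grip_width: 51.5
finger_force: 70.1
tcp [ 572.9 -212.3  148.2] -> [ 572.9 -211.   128.2] | shift now [ 9.5  1.3 17.6] | turn [-0.2 -0.   0.1] | shift after turn [ 9.5  1.3 17.6] t 14.2 w 51.5 F [-0.25 -1.05 -7.64] ff 70.1
tcp [ 572.9 -212.3  148.2] -> [486.7 285.9 223.2] | shift now [  89.8  484.8 -134.7] | turn [ -9.   -0.1 -16.5] | shift after turn [-53.8 505.1 -56.3] t 14.2 w 51.5 F [-0.25 -1.05 -7.64] ff 70.1
```

```bash

python3 -m inch '[{"dx":0.021,"dy":0,"dz":-0.02,"ax":0,"ay":0,"az":0,"grip":0},{"dx":0.021,"dy":0,"dz":-0.02,"ax":0,"ay":0,"az":0,"grip":0},{"dx":0.021,"dy":0,"dz":-0.02,"ax":0,"ay":0,"az":0,"grip":0},{"dx":0.021,"dy":0,"dz":-0.02,"ax":0,"ay":0,"az":0,"grip":0},{"dx":0,"dy":0,"dz":0,"ax":-4.5,"ay":0,"az":-8.25,"grip":0},{"dx":0,"dy":0,"dz":0,"ax":-4.5,"ay":0,"az":-8.25,"grip":0},{"dx":0,"dy":0,"dz":0,"ax":0,"ay":0,"az":0,"grip":0},{"dx":0,"dy":0,"dz":0,"ax":0,"ay":0,"az":0,"grip":0}]'
python3 - <<'E'
from h import *
go((478,284,210),12.2,28,0)
from cell import r;print(r.sense()['q'].round(1))
E
```

```text
time: 15.2
tool_pos: [470.1, -193.1, 188.6]
tcp_rot: [[-0.877, -0.199, 0.438], [-0.179, 0.98, 0.088], [-0.447, -0.001, -0.895]]
wrist_force: [0.7, 0.2, -7.3]
grip_width: 51.1
finger_force: 72.2
tcp [ 470.1 -193.1  188.6] -> [486.7 285.9 193.2] | shift now [-102.2  466.1   45.2] | turn [-0.4 -1.5 -0.6] | shift after turn [-105.9  464.7   51.1] t 15.2 w 51.1 F [ 0.71  0.16 -7.29] ff 72.2
[ -46.8    8.8  117.8   33.3   43.7 -170.7]
```

```bash

python3 -m inch '[{"dx":-0.007,"dy":0.03,"dz":0.003,"ax":0,"ay":0,"az":0,"grip":0},{"dx":-0.01,"dy":0.045,"dz":0.005,"ax":0,"ay":0,"az":0,"grip":0},{"dx":-0.01,"dy":0.045,"dz":0.005,"ax":0,"ay":0,"az":0,"grip":0},{"dx":-0.01,"dy":0.045,"dz":0.005,"ax":0,"ay":0,"az":0,"grip":0},{"dx":-0.01,"dy":0.045,"dz":0.005,"ax":0,"ay":0,"az":0,"grip":0},{"dx":-0.01,"dy":0.045,"dz":0.005,"ax":0,"ay":0,"az":0,"grip":0},{"dx":-0.01,"dy":0.045,"dz":0.005,"ax":0,"ay":0,"az":0,"grip":0},{"dx":-0.01,"dy":0.045,"dz":0.005,"ax":0,"ay":0,"az":0,"grip":0}]'
python3 -m inch '[{"dx":-0.01,"dy":0.045,"dz":0.004,"ax":0,"ay":0,"az":0,"grip":0},{"dx":-0.009,"dy":0.04,"dz":0.002,"ax":0,"ay":0,"az":0,"grip":0},{"dx":-0.007,"dy":0.03,"dz":0.001,"ax":0,"ay":0,"az":0,"grip":0},{"dx":0,"dy":0,"dz":0,"ax":0,"ay":-0.7,"az":-0.3,"grip":0},{"dx":0,"dy":0,"dz":0,"ax":0,"ay":-0.7,"az":-0.3,"grip":0},{"dx":0,"dy":0,"dz":0,"ax":0,"ay":0,"az":0,"grip":0},{"dx":0,"dy":0,"dz":0,"ax":0,"ay":0,"az":0,"grip":0},{"dx":0,"dy":0,"dz":0,"ax":0,"ay":0,"az":0,"grip":0}]'
python3 - <<'E'
from h import *
go((478,284,170),12.2,28,0)
from cell import r;print(r.sense()['q'].round(1))
E
```

```text
time: 16.2
tool_pos: [483.6, 163.7, 188.3]
tcp_rot: [[-0.877, -0.2, 0.436], [-0.178, 0.98, 0.089], [-0.445, 0.0, -0.895]]
wrist_force: [0.4, -0.0, -7.2]
grip_width: 51.6
finger_force: 73.0
time: 17.2
tool_pos: [489.0, 279.3, 194.6]
tcp_rot: [[-0.864, -0.208, 0.46], [-0.186, 0.978, 0.093], [-0.469, -0.005, -0.883]]
wrist_force: [0.1, -0.6, -7.7]
grip_width: 51.6
finger_force: 73.5
tcp [489.  279.3 194.6] -> [486.7 285.9 153.2] | shift now [20.1  7.2 36.2] | turn [-0.4 -0.  -0.1] | shift after turn [20.2  7.  36.2] t 17.2 w 51.6 F [ 0.12 -0.58 -7.67] ff 73.5
[ 27.7  10.2 115.5 -16.1  28.3 -61.9]
```

```bash

python3 -m inch '[{"dx":0.012,"dy":0.0037,"dz":0.022,"ax":0,"ay":0,"az":0,"grip":0},{"dx":0.012,"dy":0.0037,"dz":0.022,"ax":0,"ay":0,"az":0,"grip":0},{"dx":0.012,"dy":0,"dz":0.022,"ax":0,"ay":0,"az":0,"grip":0},{"dx":0.0077,"dy":0,"dz":0.0145,"ax":0,"ay":0,"az":0,"grip":0},{"dx":0.004,"dy":0,"dz":0.0074,"ax":0,"ay":0,"az":0,"grip":0},{"dx":0,"dy":0,"dz":0,"ax":0,"ay":0,"az":0,"grip":0},{"dx":0,"dy":0,"dz":0,"ax":0,"ay":0,"az":0,"grip":0},{"dx":0,"dy":0,"dz":0,"ax":0,"ay":0,"az":0,"grip":0}]'
python3 - <<'E'
from h import *
from cell import r
go((478,284,107.5),12.2,28,0)
p,d=r.snapshot("side");np.savez("side1.npz",p=p,d=d,**r.camera_model("side"))
z=np.load("side1.npz");P=pts(z);hsv=cv2.cvtColor(p,cv2.COLOR_RGB2HSV)
m=(hsv[...,1]<70)&(hsv[...,2]>120)&(abs(P[...,0]-478)<45)&(abs(P[...,1]-284)<45)&(P[...,2]>125)&(P[...,2]<145)
ys,xs=np.where(m);print(m.sum(),np.median(P[m][:,2]),rect(rays(z,np.c_[xs,ys],135)[:,:2]))
cv2.imwrite("pics/s3.png",cv2.resize(p[150:250,130:260,::-1],None,fx=4,fy=4))
E
```

```text
time: 18.2
tool_pos: [487.1, 286.6, 95.3]
tcp_rot: [[-0.863, -0.208, 0.461], [-0.186, 0.978, 0.094], [-0.47, -0.005, -0.883]]
wrist_force: [-1.1, 0.4, -6.6]
grip_width: 51.1
finger_force: 74.1
tcp [487.1 286.6  95.3] -> [486.7 285.9  90.7] | shift now [ 2.6 -0.6  3.8] | turn [-0.3  0.  -0. ] | shift after turn [ 2.6 -0.6  3.8] t 18.2 w 51.1 F [-1.06  0.39 -6.6 ] ff 74.1
9 136.55562914397603 (array([476.7, 277.3]), array([24.6, 65.7]), -35.0)
```

View pics/s3.png

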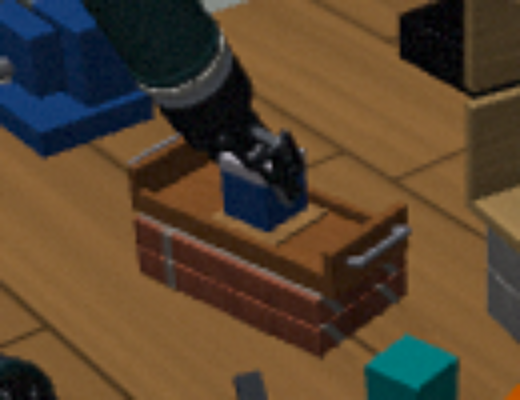

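The tin is upright just above the middle of the cork pad, crop (262,200). I'll lower it gently.

```bash

python3 -m inch '[{"dx":0.0005,"dy":0,"dz":0.0009,"ax":0,"ay":0,"az":0,"grip":0},{"dx":0.0005,"dy":0,"dz":0.0009,"ax":0,"ay":0,"az":0,"grip":0},{"dx":0.0005,"dy":0,"dz":0.0009,"ax":0,"ay":0,"az":0,"grip":0},{"dx":0.0004,"dy":0,"dz":0.0007,"ax":0,"ay":0,"az":0,"grip":0},{"dx":0,"dy":0,"dz":0,"ax":0,"ay":0,"az":0,"grip":0},{"dx":0,"dy":0,"dz":0,"ax":0,"ay":0,"az":0,"grip":0},{"dx":0,"dy":0,"dz":0,"ax":0,"ay":0,"az":0,"grip":0},{"dx":0,"dy":0,"dz":0,"ax":0,"ay":0,"az":0,"grip":0}]'
```

```text
time: 19.25
tool_pos: [486.4, 286.2, 91.7]
tcp_rot: [[-0.863, -0.209, 0.461], [-0.186, 0.978, 0.094], [-0.47, -0.005, -0.883]]
wrist_force: [-6.0, -3.9, 7.7]
grip_width: 51.4
finger_force: 76.3
```

```bash

python3 -m inch '[{"dx":0,"dy":0,"dz":0,"ax":0,"ay":0,"az":0,"grip":100},{"dx":0,"dy":0,"dz":0,"ax":0,"ay":0,"az":0,"grip":100},{"dx":0,"dy":0,"dz":0,"ax":0,"ay":0,"az":0,"grip":100},{"dx":0,"dy":0,"dz":-0.02,"ax":0,"ay":0,"az":0,"grip":100},{"dx":0,"dy":0,"dz":-0.04,"ax":0,"ay":0,"az":0,"grip":100},{"dx":0,"dy":0,"dz":-0.05,"ax":0,"ay":0,"az":0,"grip":100},{"dx":0,"dy":0,"dz":0,"ax":0,"ay":0,"az":0,"grip":100},{"dx":0,"dy":0,"dz":0,"ax":0,"ay":0,"az":0,"grip":100}]'
python3 - <<'E'
from h import *
from cell import r
go((597,2,145),-6.5,28,110)
for n in("side","top"):
    p,d=r.snapshot(n);z=dict(p=p,d=d,**r.camera_model(n));np.savez(n+"2.npz",**z);P=pts(z);hsv=cv2.cvtColor(p,cv2.COLOR_RGB2HSV)
    for (x,y,h) in((478,284,134),(597,2,172)):
        m=((hsv[...,1]<80)&(hsv[...,2]>120)&(abs(P[...,0]-x)<50)&(abs(P[...,1]-y)<50)&(abs(P[...,2]-h)<9)).astype(np.uint8)
        k,L,st,ce=cv2.connectedComponentsWithStats(m)
        if k>1:
            ys,xs=np.where(L==1+np.argmax(st[1:,4]));q=rays(z,np.c_[xs,ys],h);print(n,len(xs),rect(q[:,:2]),np.median(P[m>0][:,2]))
E
```

```text
time: 20.25
tool_pos: [436.1, 276.1, 187.9]
tcp_rot: [[-0.863, -0.209, 0.46], [-0.187, 0.978, 0.093], [-0.47, -0.005, -0.883]]
wrist_force: [0.9, -0.0, -0.2]
grip_width: 85.1
finger_force: 0.0
tcp [436.1 276.1 187.9] -> [554.6   6.8 225.3] | shift now [ -69.5 -288.3   -3.7] | turn [ 8.4  0.1 16.5] | shift after turn [-148.4 -254.2   36.5] t 20.25 w 85.1 F [ 0.92 -0.03 -0.21] ff 0.0
side 117 (array([478.4, 283.5]), array([53.2, 52.3]), 10.4) 133.36830226292182
side 147 (array([ 5.988e+02, -4.000e-01]), array([54.1, 53.1]), -7.1) 171.05111823282698
top 343 (array([476.2, 284.3]), array([54.1, 54.8]), 12.2) 134.06910739468094
top 267 (array([590.7,   2.8]), array([53.3, 42. ]), -7.3) 172.43685786296464
```

```bash

python3 -m inch '[{"dx":-0.0116,"dy":-0.048,"dz":0,"ax":0,"ay":0,"az":0,"grip":100},{"dx":-0.0116,"dy":-0.048,"dz":0,"ax":0,"ay":0,"az":0,"grip":100},{"dx":-0.0116,"dy":-0.048,"dz":0,"ax":0,"ay":0,"az":0,"grip":100},{"dx":-0.0116,"dy":-0.048,"dz":0,"ax":0,"ay":0,"az":0,"grip":100},{"dx":-0.0116,"dy":-0.048,"dz":0,"ax":0,"ay":0,"az":0,"grip":100},{"dx":-0.0116,"dy":-0.048,"dz":-0.003,"ax":0,"ay":0,"az":0,"grip":100},{"dx":0,"dy":0,"dz":0,"ax":4.2,"ay":0,"az":8.25,"grip":100},{"dx":0,"dy":0,"dz":0,"ax":4.2,"ay":0,"az":8.25,"grip":100}]' 60
python3 -m inch '[{"dx":0,"dy":0,"dz":0,"ax":0,"ay":0,"az":0,"grip":100},{"dx":0,"dy":0,"dz":0,"ax":0,"ay":0,"az":0,"grip":100},{"dx":0,"dy":0,"dz":0,"ax":0,"ay":0,"az":0,"grip":100},{"dx":0,"dy":0,"dz":0,"ax":0,"ay":0,"az":0,"grip":100},{"dx":0,"dy":0,"dz":0,"ax":0,"ay":0,"az":0,"grip":100},{"dx":0,"dy":0,"dz":0,"ax":0,"ay":0,"az":0,"grip":100},{"dx":0,"dy":0,"dz":0,"ax":0,"ay":0,"az":0,"grip":100},{"dx":0,"dy":0,"dz":0,"ax":0,"ay":0,"az":0,"grip":100}]'
python3 - <<'E'
from h import *
go((597,1.5,145),-6.5,28,0)
E
```

```text
time: 21.35
tool_pos: [553.4, 4.1, 221.6]
tcp_rot: [[-0.886, 0.049, 0.46], [0.042, 0.999, -0.024], [-0.461, -0.002, -0.887]]
wrist_force: [0.0, 0.8, -0.4]
grip_width: 85.4
finger_force: 0.0
time: 22.35
tool_pos: [553.4, 6.6, 223.5]
tcp_rot: [[-0.885, 0.04, 0.463], [0.035, 0.999, -0.021], [-0.463, -0.002, -0.886]]
wrist_force: [0.2, 0.7, -0.5]
grip_width: 85.4
finger_force: 0.0
tcp [553.4   6.6 223.5] -> [6.059e+02 5.000e-01 1.282e+02] | shift now [ -2.5  -3.8 108.8] | turn [ 1.8 -0.4  3.8] | shift after turn [-1.900e+00 -1.000e-01  1.089e+02] t 22.35 w 85.4 F [ 0.21  0.75 -0.46] ff 0.0
```

```bash

python3 -m inch '[{"dx":0,"dy":0,"dz":0,"ax":1.8,"ay":-0.4,"az":3.8,"grip":100},{"dx":-0.002,"dy":0,"dz":0.034,"ax":0,"ay":0,"az":0,"grip":100},{"dx":0,"dy":0,"dz":0.034,"ax":0,"ay":0,"az":0,"grip":100},{"dx":0,"dy":0,"dz":0.025,"ax":0,"ay":0,"az":0,"grip":100},{"dx":0,"dy":0,"dz":0.015,"ax":0,"ay":0,"az":0,"grip":100},{"dx":0,"dy":0,"dz":0,"ax":0,"ay":0,"az":0,"grip":100},{"dx":0,"dy":0,"dz":0,"ax":0,"ay":0,"az":0,"grip":0},{"dx":0,"dy":0,"dz":0,"ax":0,"ay":0,"az":0,"grip":0}]' 60
python3 - <<'E'
from h import *
go((597,1.5,145),-6.5,28,0)
E
```

```text
time: 23.35
tool_pos: [605.8, 0.7, 130.1]
tcp_rot: [[-0.876, 0.113, 0.468], [0.1, 0.994, -0.053], [-0.471, 0.001, -0.882]]
wrist_force: [-10.0, 5.1, 22.3]
grip_width: 51.7
finger_force: 21.9
tcp [605.8   0.7 130.1] -> [6.059e+02 5.000e-01 1.282e+02] | shift now [ 0.8 -0.2  1.7] | turn [ 0.   0.1 -0. ] | shift after turn [ 0.8 -0.2  1.7] t 23.35 w 51.7 F [-9.99  5.13 22.29] ff 21.9
```

```bash

python3 -m inch '[{"dx":0,"dy":0,"dz":0,"ax":0,"ay":0,"az":0,"grip":0},{"dx":0,"dy":0,"dz":0,"ax":0,"ay":0,"az":0,"grip":0},{"dx":-0.0035,"dy":0,"dz":-0.0066,"ax":0,"ay":0,"az":0,"grip":0},{"dx":-0.006,"dy":0,"dz":-0.011,"ax":0,"ay":0,"az":0,"grip":0},{"dx":0.018,"dy":0,"dz":-0.022,"ax":0,"ay":0,"az":0,"grip":0},{"dx":0.018,"dy":0,"dz":-0.022,"ax":0,"ay":0,"az":0,"grip":0},{"dx":0.018,"dy":0,"dz":-0.022,"ax":0,"ay":0,"az":0,"grip":0},{"dx":0.018,"dy":0,"dz":-0.022,"ax":0,"ay":0,"az":0,"grip":0}]' 60
python3 -m inch '[{"dx":0.018,"dy":0,"dz":-0.022,"ax":0,"ay":0,"az":0,"grip":0},{"dx":0,"dy":0,"dz":0,"ax":-3,"ay":0,"az":-5.5,"grip":0},{"dx":0,"dy":0,"dz":0,"ax":-3,"ay":0,"az":-5.5,"grip":0},{"dx":0,"dy":0,"dz":0,"ax":-3,"ay":0,"az":-5.5,"grip":0},{"dx":0,"dy":0,"dz":0,"ax":0,"ay":0,"az":0,"grip":0},{"dx":0,"dy":0,"dz":0,"ax":0,"ay":0,"az":0,"grip":0},{"dx":0,"dy":0,"dz":0,"ax":0,"ay":0,"az":0,"grip":0},{"dx":0,"dy":0,"dz":0,"ax":0,"ay":0,"az":0,"grip":0}]'
python3 - <<'E'
from h import *
go((477.5,284,245),12.2,28,0)
E
```

```text
time: 24.35
tool_pos: [500.2, 12.7, 193.5]
tcp_rot: [[-0.877, 0.113, 0.466], [0.1, 0.994, -0.053], [-0.469, 0.001, -0.883]]
wrist_force: [0.1, -0.3, -4.0]
grip_width: 51.5
finger_force: 63.4
time: 25.35
tool_pos: [474.8, 15.9, 203.4]
tcp_rot: [[-0.868, -0.19, 0.459], [-0.166, 0.982, 0.093], [-0.468, 0.004, -0.884]]
wrist_force: [-0.1, -0.2, -5.1]
grip_width: 51.5
finger_force: 63.6
tcp [474.8  15.9 203.4] -> [486.2 285.9 228.2] | shift now [-66.4 263.    8.4] | turn [-0.4 -0.1 -1.2] | shift after turn [-71.9 261.5  10.1] t 25.35 w 51.5 F [-0.14 -0.17 -5.14] ff 63.6
```

```bash

python3 -m inch '[{"dx":-0.0072,"dy":0.028,"dz":0.0012,"ax":-0.4,"ay":0,"az":-1.2,"grip":0},{"dx":-0.012,"dy":0.045,"dz":0.0016,"ax":0,"ay":0,"az":0,"grip":0},{"dx":-0.012,"dy":0.045,"dz":0.0016,"ax":0,"ay":0,"az":0,"grip":0},{"dx":-0.012,"dy":0.045,"dz":0.0016,"ax":0,"ay":0,"az":0,"grip":0},{"dx":-0.012,"dy":0.045,"dz":0.0016,"ax":0,"ay":0,"az":0,"grip":0},{"dx":-0.009,"dy":0.033,"dz":0.001,"ax":0,"ay":0,"az":0,"grip":0},{"dx":-0.006,"dy":0.021,"dz":0.001,"ax":0,"ay":0,"az":0,"grip":0},{"dx":0,"dy":0,"dz":0,"ax":0,"ay":0,"az":0,"grip":0}]'
python3 -m inch '[{"dx":0,"dy":0,"dz":0,"ax":0,"ay":0,"az":0,"grip":0},{"dx":0,"dy":0,"dz":0,"ax":0,"ay":0,"az":0,"grip":0},{"dx":0,"dy":0,"dz":0,"ax":0,"ay":0,"az":0,"grip":0},{"dx":0,"dy":0,"dz":0,"ax":0,"ay":0,"az":0,"grip":0},{"dx":0,"dy":0,"dz":0,"ax":0,"ay":0,"az":0,"grip":0},{"dx":0,"dy":0,"dz":0,"ax":0,"ay":0,"az":0,"grip":0},{"dx":0,"dy":0,"dz":0,"ax":0,"ay":0,"az":0,"grip":0},{"dx":0,"dy":0,"dz":0,"ax":0,"ay":0,"az":0,"grip":0}]'
python3 - <<'E'
from h import *
go((477.5,284,172.5),12.2,28,0)
E
```

```text
time: 26.35
tool_pos: [485.1, 287.6, 228.2]
tcp_rot: [[-0.863, -0.214, 0.457], [-0.188, 0.977, 0.101], [-0.468, 0.001, -0.883]]
wrist_force: [1.2, 0.1, -4.6]
grip_width: 51.8
finger_force: 64.9
time: 27.35
tool_pos: [485.2, 285.6, 228.1]
tcp_rot: [[-0.864, -0.211, 0.457], [-0.187, 0.977, 0.1], [-0.468, 0.001, -0.884]]
wrist_force: [0.3, -0.4, -4.3]
grip_width: 51.5
finger_force: 64.8
tcp [485.2 285.6 228.1] -> [486.2 285.9 155.7] | shift now [32.9  0.  64.5] | turn [ 0.  -0.1 -0. ] | shift after turn [33.   0.1 64.4] t 27.35 w 51.5 F [ 0.32 -0.44 -4.29] ff 64.8
```

```bash

python3 -m inch '[{"dx":0.009,"dy":0,"dz":0.0175,"ax":0,"ay":0,"az":0,"grip":0},{"dx":0.009,"dy":0,"dz":0.0175,"ax":0,"ay":0,"az":0,"grip":0},{"dx":0.007,"dy":0,"dz":0.014,"ax":0,"ay":0,"az":0,"grip":0},{"dx":0.005,"dy":0,"dz":0.01,"ax":0,"ay":0,"az":0,"grip":0},{"dx":0.0029,"dy":0,"dz":0.0055,"ax":0,"ay":0,"az":0,"grip":0},{"dx":0,"dy":0,"dz":0,"ax":0,"ay":0,"az":0,"grip":0},{"dx":0,"dy":0,"dz":0,"ax":0,"ay":0,"az":0,"grip":0},{"dx":0,"dy":0,"dz":0,"ax":0,"ay":0,"az":0,"grip":0}]'
python3 - <<'E'
from h import *
from cell import r
go((477.5,284,168.5),12.2,28,0)
p,d=r.snapshot("side");cv2.imwrite("pics/s4.png",cv2.resize(p[140:250,130:260,::-1],None,fx=4,fy=4))
E
```

```text
time: 28.35
tool_pos: [486.7, 286.0, 156.3]
tcp_rot: [[-0.863, -0.211, 0.458], [-0.186, 0.977, 0.1], [-0.469, 0.001, -0.883]]
wrist_force: [-0.7, -0.1, -4.0]
grip_width: 51.4
finger_force: 65.0
tcp [486.7 286.  156.3] -> [486.2 285.9 151.7] | shift now [ 2.6 -0.   3.9] | turn [ 0.1 -0.  -0. ] | shift after turn [ 2.6 -0.   3.9] t 28.35 w 51.4 F [-0.73 -0.09 -4.01] ff 65.0
```

View pics/s4.png

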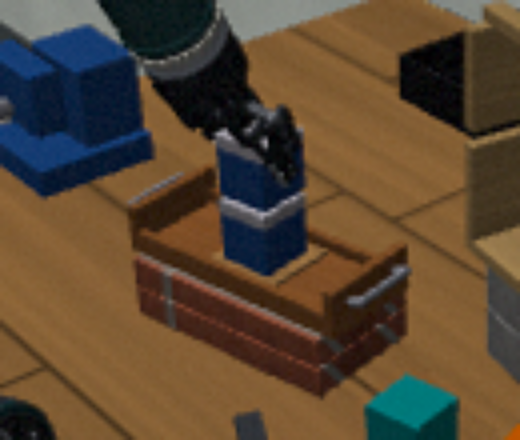

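The middle tin is held straight above the heaviest one, crop (262,180) over (262,240), with a small gap.

```bash

python3 -m inch '[{"dx":0.0005,"dy":0,"dz":0.0009,"ax":0,"ay":0,"az":0,"grip":0},{"dx":0.0005,"dy":0,"dz":0.0009,"ax":0,"ay":0,"az":0,"grip":0},{"dx":0.0005,"dy":0,"dz":0.0009,"ax":0,"ay":0,"az":0,"grip":0},{"dx":0.0004,"dy":0,"dz":0.0007,"ax":0,"ay":0,"az":0,"grip":0},{"dx":0,"dy":0,"dz":0,"ax":0,"ay":0,"az":0,"grip":0},{"dx":0,"dy":0,"dz":0,"ax":0,"ay":0,"az":0,"grip":0},{"dx":0,"dy":0,"dz":0,"ax":0,"ay":0,"az":0,"grip":0},{"dx":0,"dy":0,"dz":0,"ax":0,"ay":0,"az":0,"grip":0}]'
```

```text
time: 29.4
tool_pos: [486.5, 285.9, 152.2]
tcp_rot: [[-0.863, -0.211, 0.458], [-0.186, 0.977, 0.1], [-0.469, 0.001, -0.883]]
wrist_force: [-2.1, -1.9, 4.2]
grip_width: 51.5
finger_force: 65.7
```

Contact. I'll release, back off and check.

```bash

python3 -m inch '[{"dx":0,"dy":0,"dz":0,"ax":0,"ay":0,"az":0,"grip":100},{"dx":0,"dy":0,"dz":0,"ax":0,"ay":0,"az":0,"grip":100},{"dx":0,"dy":0,"dz":0,"ax":0,"ay":0,"az":0,"grip":100},{"dx":0,"dy":0,"dz":-0.02,"ax":0,"ay":0,"az":0,"grip":100},{"dx":0,"dy":0,"dz":-0.04,"ax":0,"ay":0,"az":0,"grip":100},{"dx":0,"dy":0,"dz":-0.05,"ax":0,"ay":0,"az":0,"grip":100},{"dx":0,"dy":0,"dz":0,"ax":0,"ay":0,"az":0,"grip":100},{"dx":0,"dy":0,"dz":0,"ax":0,"ay":0,"az":0,"grip":100}]'
python3 - <<'E'
from h import *
from cell import r
go((585,-101,145),-6.5,28,110)
for n in("side","top"):
    p,d=r.snapshot(n);z=dict(p=p,d=d,**r.camera_model(n));P=pts(z);hsv=cv2.cvtColor(p,cv2.COLOR_RGB2HSV)
    for (x,y,h) in((478,284,194),(585,-101,172)):
        m=((hsv[...,1]<80)&(hsv[...,2]>120)&(abs(P[...,0]-x)<50)&(abs(P[...,1]-y)<50)&(abs(P[...,2]-h)<9)).astype(np.uint8)
        k,L,st,ce=cv2.connectedComponentsWithStats(m)
        if k>1:
            ys,xs=np.where(L==1+np.argmax(st[1:,4]));q=rays(z,np.c_[xs,ys],h);print(n,len(xs),rect(q[:,:2]),np.median(P[m>0][:,2]))
E
```

```text
time: 30.4
tool_pos: [435.9, 274.9, 248.8]
tcp_rot: [[-0.864, -0.212, 0.458], [-0.186, 0.977, 0.1], [-0.468, 0.001, -0.883]]
wrist_force: [0.6, 0.0, -0.4]
grip_width: 85.5
finger_force: 0.0
tcp [435.9 274.9 248.8] -> [542.6 -96.2 225.3] | shift now [ -11.9 -385.2   32.6] | turn [ 8.8 -0.1 16.5] | shift after turn [-119.6 -356.6   90.2] t 30.4 w 85.5 F [ 0.63  0.03 -0.42] ff 0.0
side 112 (array([480.3, 283.1]), array([53.3, 52.3]), 9.7) 193.26769290749996
side 176 (array([ 584.5, -104.4]), array([53.9, 53.6]), -5.4) 171.022512408688
top 379 (array([478.2, 284.1]), array([53.7, 55. ]), 12.3) 193.98420381109736
top 249 (array([ 576., -101.]), array([51.1, 40. ]), -1.3) 172.3140188195755
```

```bash

python3 -m inch '[{"dx":0,"dy":0,"dz":0,"ax":2.93,"ay":0,"az":5.5,"grip":100},{"dx":0,"dy":0,"dz":0,"ax":2.93,"ay":0,"az":5.5,"grip":100},{"dx":0,"dy":0,"dz":0,"ax":2.93,"ay":0,"az":5.5,"grip":100},{"dx":-0.01,"dy":-0.03,"dz":0.007,"ax":0,"ay":0,"az":0,"grip":100},{"dx":-0.015,"dy":-0.045,"dz":0.011,"ax":0,"ay":0,"az":0,"grip":100},{"dx":-0.015,"dy":-0.045,"dz":0.011,"ax":0,"ay":0,"az":0,"grip":100},{"dx":-0.015,"dy":-0.045,"dz":0.011,"ax":0,"ay":0,"az":0,"grip":100},{"dx":-0.015,"dy":-0.045,"dz":0.011,"ax":0,"ay":0,"az":0,"grip":100}]' 60
python3 -m inch '[{"dx":-0.015,"dy":-0.045,"dz":0.011,"ax":0,"ay":0,"az":0,"grip":100},{"dx":-0.015,"dy":-0.045,"dz":0.011,"ax":0,"ay":0,"az":0,"grip":100},{"dx":-0.01,"dy":-0.03,"dz":0.007,"ax":0,"ay":0,"az":0,"grip":100},{"dx":-0.008,"dy":-0.025,"dz":0.004,"ax":0,"ay":0,"az":0,"grip":100},{"dx":0,"dy":0,"dz":0,"ax":0,"ay":0,"az":0,"grip":100},{"dx":0,"dy":0,"dz":0,"ax":0,"ay":0,"az":0,"grip":100},{"dx":0,"dy":0,"dz":0,"ax":0,"ay":0,"az":0,"grip":100},{"dx":0,"dy":0,"dz":0,"ax":0,"ay":0,"az":0,"grip":100}]'
python3 - <<'E'
from h import *
go((584,-102.3,145),-6.5,28,0)
E
```

```text
time: 31.5
tool_pos: [497.3, 54.8, 235.2]
tcp_rot: [[-0.879, 0.113, 0.463], [0.1, 0.994, -0.053], [-0.466, -0.001, -0.885]]
wrist_force: [0.6, 0.5, -0.1]
grip_width: 85.3
finger_force: 0.0
time: 32.5
tool_pos: [538.2, -93.1, 229.9]
tcp_rot: [[-0.878, 0.112, 0.465], [0.099, 0.994, -0.052], [-0.468, -0.0, -0.884]]
wrist_force: [-0.3, -0.0, -0.4]
grip_width: 85.0
finger_force: 0.0
tcp [538.2 -93.1 229.9] -> [ 592.9 -103.3  128.2] | shift now [ -1.5  -4.  115.8] | turn [ 0.  -0.1  0.1] | shift after turn [ -1.3  -3.9 115.8] t 32.5 w 85.0 F [-0.26 -0.05 -0.4 ] ff 0.0
```

```bash

python3 -m inch '[{"dx":-0.0014,"dy":-0.004,"dz":0.03,"ax":0,"ay":0,"az":0,"grip":100},{"dx":0,"dy":0,"dz":0.035,"ax":0,"ay":0,"az":0,"grip":100},{"dx":0,"dy":0,"dz":0.032,"ax":0,"ay":0,"az":0,"grip":100},{"dx":0,"dy":0,"dz":0.018,"ax":0,"ay":0,"az":0,"grip":100},{"dx":0,"dy":0,"dz":0,"ax":0,"ay":0,"az":0,"grip":100},{"dx":0,"dy":0,"dz":0,"ax":0,"ay":0,"az":0,"grip":0},{"dx":0,"dy":0,"dz":0,"ax":0,"ay":0,"az":0,"grip":0},{"dx":0,"dy":0,"dz":0,"ax":0,"ay":0,"az":0,"grip":0}]' 50
python3 -m inch '[{"dx":0,"dy":0,"dz":0,"ax":0,"ay":0,"az":0,"grip":0},{"dx":0,"dy":0,"dz":0,"ax":0,"ay":0,"az":0,"grip":0},{"dx":-0.0035,"dy":0,"dz":-0.0066,"ax":0,"ay":0,"az":0,"grip":0},{"dx":-0.006,"dy":0,"dz":-0.011,"ax":0,"ay":0,"az":0,"grip":0},{"dx":0.018,"dy":0,"dz":-0.022,"ax":0,"ay":0,"az":0,"grip":0},{"dx":0.018,"dy":0,"dz":-0.022,"ax":0,"ay":0,"az":0,"grip":0},{"dx":0.018,"dy":0,"dz":-0.022,"ax":0,"ay":0,"az":0,"grip":0},{"dx":0.018,"dy":0,"dz":-0.022,"ax":0,"ay":0,"az":0,"grip":0}]'
python3 -m inch '[{"dx":0.014,"dy":0,"dz":-0.026,"ax":0,"ay":0,"az":0,"grip":0},{"dx":-0.01,"dy":0.02,"dz":-0.03,"ax":0,"ay":0,"az":0,"grip":0},{"dx":-0.01,"dy":0.04,"dz":-0.03,"ax":0,"ay":0,"az":0,"grip":0},{"dx":-0.01,"dy":0.04,"dz":-0.03,"ax":0,"ay":0,"az":0,"grip":0},{"dx":0,"dy":0,"dz":0,"ax":0,"ay":0,"az":0,"grip":0},{"dx":0,"dy":0,"dz":0,"ax":0,"ay":0,"az":0,"grip":0},{"dx":0,"dy":0,"dz":0,"ax":0,"ay":0,"az":0,"grip":0},{"dx":0,"dy":0,"dz":0,"ax":0,"ay":0,"az":0,"grip":0}]'
python3 - <<'E'
from h import *
go((478.5,284,295),12.2,28,0)
E
```

```text
time: 33.5
tool_pos: [592.9, -104.3, 130.3]
tcp_rot: [[-0.877, 0.113, 0.467], [0.1, 0.994, -0.053], [-0.47, -0.0, -0.883]]
wrist_force: [-3.7, 2.0, 7.4]
grip_width: 51.1
finger_force: 52.8
time: 34.5
tool_pos: [487.8, -92.4, 194.1]
tcp_rot: [[-0.878, 0.113, 0.465], [0.1, 0.994, -0.053], [-0.468, -0.001, -0.884]]
wrist_force: [0.1, 0.1, -1.0]
grip_width: 51.8
finger_force: 52.2
time: 35.5
tool_pos: [459.5, 10.3, 302.0]
tcp_rot: [[-0.879, 0.115, 0.463], [0.102, 0.993, -0.054], [-0.466, -0.0, -0.885]]
wrist_force: [-0.1, 0.5, -1.4]
grip_width: 51.4
finger_force: 55.3
tcp [459.5  10.3 302. ] -> [487.2 285.9 278.2] | shift now [ 14.9 276.9  19. ] | turn [ -8.8  -0.2 -16.6] | shift after turn [-64.1 263.5  61. ] t 35.5 w 51.4 F [-0.08  0.48 -1.44] ff 55.3
```

```bash

python3 -m inch '[{"dx":0,"dy":0,"dz":0,"ax":-2.93,"ay":-0.1,"az":-5.5,"grip":0},{"dx":0,"dy":0,"dz":0,"ax":-2.93,"ay":0,"az":-5.5,"grip":0},{"dx":0,"dy":0,"dz":0,"ax":-2.93,"ay":0,"az":-5.5,"grip":0},{"dx":-0.007,"dy":0.03,"dz":0.007,"ax":0,"ay":0,"az":0,"grip":0},{"dx":-0.011,"dy":0.045,"dz":0.01,"ax":0,"ay":0,"az":0,"grip":0},{"dx":-0.011,"dy":0.045,"dz":0.01,"ax":0,"ay":0,"az":0,"grip":0},{"dx":-0.011,"dy":0.045,"dz":0.01,"ax":0,"ay":0,"az":0,"grip":0},{"dx":-0.011,"dy":0.045,"dz":0.01,"ax":0,"ay":0,"az":0,"grip":0}]'
python3 -m inch '[{"dx":-0.008,"dy":0.033,"dz":0.008,"ax":0,"ay":0,"az":0,"grip":0},{"dx":-0.005,"dy":0.02,"dz":0.006,"ax":0,"ay":0,"az":0,"grip":0},{"dx":0,"dy":0,"dz":0,"ax":0,"ay":0,"az":0,"grip":0},{"dx":0,"dy":0,"dz":0,"ax":0,"ay":0,"az":0,"grip":0},{"dx":0,"dy":0,"dz":0,"ax":0,"ay":0,"az":0,"grip":0},{"dx":0,"dy":0,"dz":0,"ax":0,"ay":0,"az":0,"grip":0},{"dx":0,"dy":0,"dz":0,"ax":0,"ay":0,"az":0,"grip":0},{"dx":0,"dy":0,"dz":0,"ax":0,"ay":0,"az":0,"grip":0}]'
python3 - <<'E'
from h import *
go((478.5,284,233.2),12.2,28,0)
E
```

```text
time: 36.5
tool_pos: [481.5, 231.6, 284.9]
tcp_rot: [[-0.863, -0.21, 0.459], [-0.185, 0.978, 0.098], [-0.469, -0.0, -0.883]]
wrist_force: [0.8, -0.7, -2.9]
grip_width: 51.7
finger_force: 55.5
time: 37.5
tool_pos: [487.8, 286.3, 279.5]
tcp_rot: [[-0.863, -0.211, 0.459], [-0.186, 0.977, 0.099], [-0.47, 0.0, -0.883]]
wrist_force: [-0.5, 0.2, -2.2]
grip_width: 51.4
finger_force: 55.4
tcp [487.8 286.3 279.5] -> [487.2 285.9 216.4] | shift now [30.2 -0.3 55.4] | turn [ 0.  0. -0.] | shift after turn [30.2 -0.3 55.4] t 37.5 w 51.4 F [-0.55  0.18 -2.24] ff 55.4
```

```bash

python3 -m inch '[{"dx":0.008,"dy":0,"dz":0.015,"ax":0,"ay":0,"az":0,"grip":0},{"dx":0.0085,"dy":0,"dz":0.0155,"ax":0,"ay":0,"az":0,"grip":0},{"dx":0.007,"dy":0,"dz":0.013,"ax":0,"ay":0,"az":0,"grip":0},{"dx":0.0045,"dy":0,"dz":0.008,"ax":0,"ay":0,"az":0,"grip":0},{"dx":0.002,"dy":0,"dz":0.0038,"ax":0,"ay":0,"az":0,"grip":0},{"dx":0,"dy":0,"dz":0,"ax":0,"ay":0,"az":0,"grip":0},{"dx":0,"dy":0,"dz":0,"ax":0,"ay":0,"az":0,"grip":0},{"dx":0,"dy":0,"dz":0,"ax":0,"ay":0,"az":0,"grip":0}]'
python3 - <<'E'
from h import *
from cell import r
go((478.5,284,229.5),12.2,28,0)
p,d=r.snapshot("side");cv2.imwrite("pics/s5.png",cv2.resize(p[120:250,130:260,::-1],None,fx=4,fy=4))
E
```

```text
time: 38.5
tool_pos: [487.5, 286.6, 217.1]
tcp_rot: [[-0.863, -0.211, 0.46], [-0.186, 0.977, 0.1], [-0.47, 0.0, -0.882]]
wrist_force: [0.1, -0.3, -1.7]
grip_width: 51.4
finger_force: 55.6
tcp [487.5 286.6 217.1] -> [487.2 285.9 212.7] | shift now [ 2.4 -0.6  3.6] | turn [ 0.   0.1 -0. ] | shift after turn [ 2.4 -0.6  3.6] t 38.5 w 51.4 F [ 0.08 -0.28 -1.66] ff 55.6
```

View pics/s5.png

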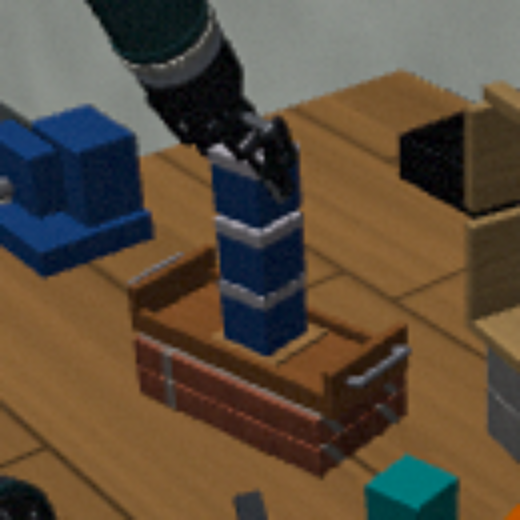

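The three tins line up straight, with the lightest still held at crop (257,195) just above the stack. I'll lower it.

```bash

python3 -m inch '[{"dx":0.0005,"dy":0,"dz":0.0009,"ax":0,"ay":0,"az":0,"grip":0},{"dx":0.0005,"dy":0,"dz":0.0009,"ax":0,"ay":0,"az":0,"grip":0},{"dx":0.0005,"dy":0,"dz":0.0009,"ax":0,"ay":0,"az":0,"grip":0},{"dx":0.0004,"dy":0,"dz":0.0007,"ax":0,"ay":0,"az":0,"grip":0},{"dx":0,"dy":0,"dz":0,"ax":0,"ay":0,"az":0,"grip":0},{"dx":0,"dy":0,"dz":0,"ax":0,"ay":0,"az":0,"grip":0},{"dx":0,"dy":0,"dz":0,"ax":0,"ay":0,"az":0,"grip":0},{"dx":0,"dy":0,"dz":0,"ax":0,"ay":0,"az":0,"grip":0}]'
```

```text
time: 39.55
tool_pos: [487.2, 286.4, 212.6]
tcp_rot: [[-0.863, -0.211, 0.459], [-0.187, 0.977, 0.099], [-0.47, 0.0, -0.883]]
wrist_force: [-0.7, 0.0, -1.5]
grip_width: 51.3
finger_force: 55.6
```

```bash

python3 -m inch '[{"dx":0.0003,"dy":0,"dz":0.0005,"ax":0,"ay":0,"az":0,"grip":0},{"dx":0.0003,"dy":0,"dz":0.0005,"ax":0,"ay":0,"az":0,"grip":0},{"dx":0,"dy":0,"dz":0,"ax":0,"ay":0,"az":0,"grip":0},{"dx":0,"dy":0,"dz":0,"ax":0,"ay":0,"az":0,"grip":0},{"dx":0,"dy":0,"dz":0,"ax":0,"ay":0,"az":0,"grip":0},{"dx":0,"dy":0,"dz":0,"ax":0,"ay":0,"az":0,"grip":0},{"dx":0,"dy":0,"dz":0,"ax":0,"ay":0,"az":0,"grip":0},{"dx":0,"dy":0,"dz":0,"ax":0,"ay":0,"az":0,"grip":0}]'
```

```text
time: 40.55
tool_pos: [487.7, 286.6, 212.3]
tcp_rot: [[-0.862, -0.212, 0.46], [-0.186, 0.977, 0.1], [-0.471, 0.0, -0.882]]
wrist_force: [-3.1, -1.4, 6.7]
grip_width: 51.2
finger_force: 56.3
```

```bash

python3 -m inch '[{"dx":0,"dy":0,"dz":0,"ax":0,"ay":0,"az":0,"grip":100},{"dx":0,"dy":0,"dz":0,"ax":0,"ay":0,"az":0,"grip":100},{"dx":0,"dy":0,"dz":0,"ax":0,"ay":0,"az":0,"grip":100},{"dx":0,"dy":0,"dz":-0.02,"ax":0,"ay":0,"az":0,"grip":100},{"dx":0,"dy":0,"dz":-0.04,"ax":0,"ay":0,"az":0,"grip":100},{"dx":0,"dy":0,"dz":-0.05,"ax":0,"ay":0,"az":0,"grip":100},{"dx":0,"dy":0,"dz":0,"ax":0,"ay":0,"az":0,"grip":100},{"dx":0,"dy":0,"dz":0,"ax":0,"ay":0,"az":0,"grip":100}]'
python3 - <<'E'
from h import *
from cell import r
for n in("side","top"):
    p,d=r.snapshot(n);z=dict(p=p,d=d,**r.camera_model(n));P=pts(z);hsv=cv2.cvtColor(p,cv2.COLOR_RGB2HSV)
    x,y,h=478,284,254
    m=((hsv[...,1]<80)&(hsv[...,2]>120)&(abs(P[...,0]-x)<50)&(abs(P[...,1]-y)<50)&(abs(P[...,2]-h)<9)).astype(np.uint8)
    k,L,st,ce=cv2.connectedComponentsWithStats(m)
    if k>1:
        ys,xs=np.where(L==1+np.argmax(st[1:,4]));q=rays(z,np.c_[xs,ys],h);print(n,len(xs),rect(q[:,:2]),np.median(P[m>0][:,2]))
    if n=="side":cv2.imwrite("pics/s6.png",p[:,:,::-1])
E
```

```text
time: 41.55
tool_pos: [436.4, 275.4, 308.1]
tcp_rot: [[-0.863, -0.212, 0.459], [-0.187, 0.977, 0.099], [-0.47, 0.0, -0.883]]
wrist_force: [0.6, -0.6, -0.7]
grip_width: 85.4
finger_force: 0.0
side 108 (array([480.2, 284.7]), array([52. , 50.2]), 12.1) 253.2503300831562
top 424 (array([478.6, 284.7]), array([54.2, 55.2]), 12.3) 254.18816541934405
```

View pics/s6.png

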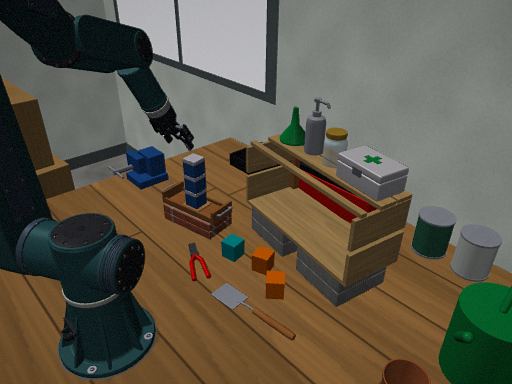

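The stack of three stands straight on the pad at (195,183), the arm is clear, and the bystanders haven't moved.

```bash
python3 -c "
from cell import r
print(r.sign_off())"
```

```text
the job is handed in; nothing more can be done
None
```

The three tins stand in one straight stack on the cork pad, heaviest (about 7.3 N) at the bottom, then the middle one (about 3.9 N), then the lightest (about 2.4 N). In the last camera check the top tin was within about 2 mm of the pad's centre, and I handed the job in at about 42 s; no verdict came back.

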